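# Ready the bowl finisher: tensioner check, load nuts, stir them in

### The arm

A 7-joint arm with a two-finger parallel gripper is mounted at the origin on a cart in front of the work surface, level with it; the furniture and walls round the work are solid. World frame = base frame: x ahead of the robot, y to its left, z up, the work surface at z = 0. Lengths are in m, angles in rad, forces in N, time in s.
With the tool pointing down it reaches from about 0.425 to 0.875 m from the base axis. Payload 4.7 kg.
Tool frame: the origin (TCP) lies midway between the tips of the shut fingers; the grasp point (between the pads) lies 19 mm behind it; x points along the fingers, y is the direction in which the jaws open and shut, and the axes are right-handed (so a half turn about x gives the same grasp; the last joint's range is limited). The gripper opens to 87 mm and grips with 3 to 60 N. Pads are 19 mm wide; open, the fingers measure 117 mm over their backs; the gripper's body (75 mm by 190 mm) begins 51 mm behind the grasp point.
Start: joints at [1.162, 0.321, -0.07, 1.45, 0.023, 1.371, -0.057], TCP at [0.267, -0.593, 0.223] pointing down, gripper open.
Joint ranges: [-2.86, 2.86], [-0.3, 2.09], [-1.38, 1.24], [0.06, 2.45], [-1.56, 4.7], [0.09, 2.05], [-2.69, 2.69]. Speed limits (rad/s): [2.57, 2.57, 3.14, 3.14, 3.14, 3.14, 3.14].

### API

Orientations are given as a rotation vector (axis times angle).
In Python, from bench import ctrl gives the robot as it stands. The module is installed in compiled form; this text tells all that it offers.
- The arm moves only by the shell command python3 -m jog 'ROWS' [FORCE]. ROWS is JSON, a list of rows, each an object with "rot": the turn, a rotation vector about the tool's x, y, z in units of 5 degrees (1.0 is 5 degrees), a list of three; "travel": the shift along the tool's x, y, z in units of 0.3 m (1.0 is 0.3 m), a list of three; "jaw": the closure, from -1 (fully open) to 1 (shut), so that 0 is half open. In form: [{"rot": [ax, ay, az], "travel": [tx, ty, tz], "jaw": jaw}, ...]. A call has 1 to 8 rows; each row shifts and turns the commanded pose from where the row before left it, along the tool's axes as they then stand; what a row does not reach is not made up. A row lasts 1/10 s, in which the tool goes at most 50 mm and 8.59 degrees, less where a joint would pass 70% of its speed; a pose out of reach is approached as far as the arm can. A call with a number of a shift or a turn outside -1 to 1 is refused whole. A call with a gripper value outside its range is refused whole. The fingers move at their own pace and stop on an object; FORCE is the grip in N (left out, the last holds). Time passes only in rows, so rows that do not move let the fingers close. It gives the time, the measured TCP pose, the force and the opening at its end, in the units of the state.
- ctrl.get_state(): the state, without advancing time (a new reading comes with each control period).
- ctrl.get_image(name): name is "scene" or "top" or "wrist"; returns the picture (384x512x3 uint8, red, green, blue); there is no depth.
- ctrl.camera_model(name): a dict with "mtx" (3x3 intrinsics, pixels), "extrinsics" (4x4, takes a point from world to camera coordinates); the wrist camera has in their place "hand_eye" (4x4, takes a point from camera to tool coordinates, whose origin is the TCP and whose axes are the tool frame's). Camera axes: x right, y up, looking along -z (the intrinsics and any distortion apply to the point x, -y, -z); pixel columns grow to the right and rows downward; lengths in m; the calibration is good to about 2 mm. A picture is of the moment at which its call begins: read the wrist's pose just before it. camera_model takes no time and is no camera call.
- ctrl.close_job(): hands the job in, once; it reports no verdict.
The state is a dict: "time": time; "joint_positions": joint angles; "qd": joint speeds; "joint_torque": joint torques, N m; "position": TCP position; "tool_rot": TCP orientation; "ft_force": force on the tool from outside, world axes, zero at the start; "torque": the same for the moment, N m; "grip_width": opening from 0.0 (shut) to 1.0 (fully open).
Only numpy, scipy, OpenCV 4.12 (cv2) and the standard library are available. Lean on these libraries where they do the work, as an engineer would, in place of code of your own. Each camera call takes 0.05 s, during which the arm holds its last target.

### The job

Get the belt-driven bowl finisher ready for a run. First check its tensioner: push the sprung arm away from the belt until the pointer stands at the rider on the scale, not beyond it, hold it there for about a second and let it spring back; then put every loose M20 nut from the bench into the bowl with the ceramic beads and leave the bolt where it lies. Take the stirrer from its cup and stir three full turns clockwise as seen from above, with the foot down close to the bowl's floor and about 3 cm out from the middle, then stand the stirrer upright in its cup again, with all the nuts and beads left in the bowl.

Things in the scene. Friction and masses are not known exactly. Their poses are not given: they have to be found in the camera images.
- tension_arm (a joint): Sprung belt tensioner arm: flat steel bar 14 mm wide on a vertical hinge at point pivot, 30 to 42 mm above the bench. 0 = at rest with its roller on the belt, grows as the arm swings away from the belt (clockwise seen from above, its free end towards the robot), stop at 0.7 rad. The spring pulls it back: about 2 N at the push post at rest, 11 N at 0.5 rad; let go, it returns to 0 by itself.
- rider (a joint): The rider on the scale: dark block 10 mm wide clipped over the outer edge of the scale. Angle about the same pivot and from the same zero as tension_arm: the pointer stands at the rider when both angles are equal. It stays where it is set (0.28 to 0.5 rad).
- pivot (a point): Axis of the arm's hinge, 38 mm above the bench; 218 mm from the bowl's middle. Beware to the left of it: an earth clamp up to 220 mm high, its jaw reaching to about x 0.59, y 0.15; and right of the bowl the grinder's tall belt housing begins at y -0.20.
- push_post (a point): Upright steel post, 14 mm diameter, on the arm 80 mm from the pivot; the point is on its axis, 55 mm above the bench; the post reaches from 38 to 68 mm, free on all sides above the belt (belt and pulleys are below 22 mm). Push it sideways, or pinch it from above and lead it round the arc.
- pointer (a point): Tip of the arm's thin pointer, 105 mm from the pivot.
- rider_mark (a point): Index of the rider: where the pointer's tip (105 mm from the pivot) must stand.
- bowl_in (a point): Middle of the inner floor of the round open steel bowl, 25 mm above the bench. The bowl is fixed on the finisher's base plate; inside radius 74 mm at the floor, 80 mm at the rim, inner depth 40 mm (rim 65 mm above the bench, outer radius 84 mm). Site axes: +x towards the bowl's far side from the robot, +y left, turned up to 7 degrees with the machine; seen from above the clockwise way round is far, right, near, left.
- stirrer_grip (a point): Centre of the stirrer's square wooden grip, 20 x 20 mm and 52 mm long, 98 mm above the underside of the foot (total 124 mm). z is along the stirrer, x and y are square to the grip's faces. 12 mm rod; 0.18 kg. At the start it stands upright in its cup.
- stirrer_foot (a point): Centre of the flat underside of the stirrer's round steel foot, 16 mm diameter, 20 mm high.
- cup_floor (a point): Centre of the inner floor of the stirrer's open cup, 8 mm above the bench; inside diameter about 36 mm, rim 44 mm above the bench; fixed on the bench.
- bolt_mid (a point): Middle of a loose M16 hexagon bolt, 71 mm long (along its y axis), lying beside the nuts. It does not belong in the bowl.
- nut0_mid (a point): Centre of a loose M20 hexagon nut lying flat on the bench, 30 mm across the flats (the flats face along its x axis and every 60 degrees from it), 16 mm thick, about 65 g; two to four nuts are there, the others absent.
- nut1_mid (a point): Centre of a loose M20 hexagon nut lying flat on the bench, 30 mm across the flats (the flats face along its x axis and every 60 degrees from it), 16 mm thick, about 65 g; two to four nuts are there, the others absent.
- nut2_mid (a point): Centre of a loose M20 hexagon nut lying flat on the bench, 30 mm across the flats (the flats face along its x axis and every 60 degrees from it), 16 mm thick, about 65 g; two to four nuts are there, the others absent.
- nut3_mid (a point): Centre of a loose M20 hexagon nut lying flat on the bench, 30 mm across the flats (the flats face along its x axis and every 60 degrees from it), 16 mm thick, about 65 g; two to four nuts are there, the others absent.
- bead0: Centre of one of nine white ceramic beads, short cylinders 17 mm in diameter and 17 mm long, 12 g, loose in the bowl.
- bead1: Centre of one of nine white ceramic beads, short cylinders 17 mm in diameter and 17 mm long, 12 g, loose in the bowl.
- bead2: Centre of one of nine white ceramic beads, short cylinders 17 mm in diameter and 17 mm long, 12 g, loose in the bowl.
- bead3: Centre of one of nine white ceramic beads, short cylinders 17 mm in diameter and 17 mm long, 12 g, loose in the bowl.
- bead4: Centre of one of nine white ceramic beads, short cylinders 17 mm in diameter and 17 mm long, 12 g, loose in the bowl.
- bead5: Centre of one of nine white ceramic beads, short cylinders 17 mm in diameter and 17 mm long, 12 g, loose in the bowl.
- bead6: Centre of one of nine white ceramic beads, short cylinders 17 mm in diameter and 17 mm long, 12 g, loose in the bowl.
- bead7: Centre of one of nine white ceramic beads, short cylinders 17 mm in diameter and 17 mm long, 12 g, loose in the bowl.
- bead8: Centre of one of nine white ceramic beads, short cylinders 17 mm in diameter and 17 mm long, 12 g, loose in the bowl.
Things that resemble listed ones, but are neither listed nor needed, are in the scene too. What is shaped like the part that bears nut2_mid but black, green or orange is not meant.

How it is judged:
By the outcome, as a careful person would: the job done as asked, in the order asked, and still so for the second after the job is handed in, with the robot touching nothing.
Of nut0, nut1, nut2, nut3 only 2 to 4 are there at a start; the rules pass over those that are not, and their reading is None.
At some moment in a run one of nut0, nut1, nut2, nut3 may be knocked a few centimetres aside while the robot is not near it.
It also fails if it takes over 210 s, if anything falls off the work surface, if the arm or the gripper's body presses on something with over 40 N, if the wrist force passes 120 N, or if a joint passes its speed limit or range.

## Working session

There is one attempt and no reset: what is moved stays moved. The work goes in short steps, Python scripts to look and compute and a shell command to move; the robot and the scene stay as the last step left them, time stands still between calls to the robot, and variables do not carry over. Pictures are saved under pics/ and viewed, and the job is handed in when it is done.

```bash
mkdir -p pics; ls; cat > h.py <<'E'
import numpy as np, cv2
from bench import ctrl
from scipy.spatial.transform import Rotation as R
np.set_printoptions(precision=4,suppress=True)
def snap(n,f):
    s=ctrl.get_state(); im=ctrl.get_image(n); cv2.imwrite(f'pics/{f}.png',im[:,:,::-1]); return s,im
E
python3 - <<'E'
from h import *
s=ctrl.get_state(); print(s)
for n in ['scene','top','wrist']:
    snap(n,n+'0'); print(n,ctrl.camera_model(n))
E
```

```text
pics
{'time': 0.0, 'joint_positions': array([ 1.1621,  0.3218, -0.0701,  1.4517,  0.0226,  1.3708, -0.0569]), 'qd': array([ 0.0005,  0.0003,  0.0007, -0.0011, -0.0004,  0.0003,  0.0016]), 'joint_torque': array([  0.0005, -49.129 ,  -0.4035, -31.2526,  -0.0639,   0.044 ,
         0.0002]), 'position': array([ 0.2664, -0.5923,  0.2214]), 'tool_rot': array([ 1.9883,  0.4288, -1.9893]), 'ft_force': array([-0.1777,  0.2358, -0.0123]), 'torque': array([-0.0116,  0.0232, -0.0041]), 'grip_width': 0.9983691775452482}
scene {'mtx': array([[402.5407,   0.    , 255.8723],
       [  0.    , 402.5407, 186.9002],
       [  0.    ,   0.    ,   1.    ]]), 'extrinsics': array([[ 0.5459, -0.8377, -0.0145, -0.2974],
       [ 0.4462,  0.276 ,  0.8513, -0.3169],
       [-0.7091, -0.4712,  0.5245, -0.5261],
       [ 0.    ,  0.    ,  0.    ,  1.    ]])}
top {'mtx': array([[356.9638,   0.    , 257.8991],
       [  0.    , 356.9638, 191.4949],
       [  0.    ,   0.    ,   1.    ]]), 'extrinsics': array([[-0.0295, -0.9996,  0.001 , -0.0189],
       [ 0.9988, -0.0294,  0.039 , -0.5407],
       [-0.0389,  0.0021,  0.9992, -0.9229],
       [ 0.    ,  0.    ,  0.    ,  1.    ]])}
wrist {'mtx': array([[320.2031,   0.    , 254.7123],
       [  0.    , 320.2031, 198.0922],
       [  0.    ,   0.    ,   1.    ]]), 'hand_eye': array([[ 0.0001,  0.2455, -0.9694, -0.1617],
       [ 1.    ,  0.0011,  0.0004, -0.0017],
       [ 0.0012, -0.9694, -0.2455, -0.0677],
       [ 0.    ,  0.    ,  0.    ,  1.    ]])}
```

View pics/scene0.png

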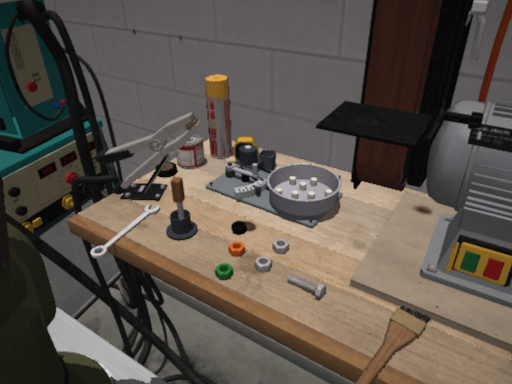

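View pics/top0.png

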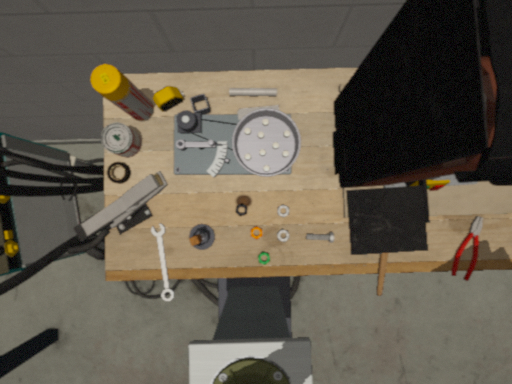

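View pics/wrist0.png

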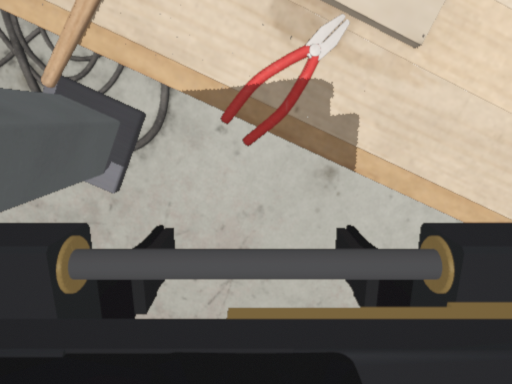

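```bash
python3 - <<'E'
import cv2, numpy as np
t=cv2.imread('pics/top0.png'); s=cv2.imread('pics/scene0.png')
cv2.imwrite('pics/t_crop.png',cv2.resize(t[90:280,160:360],None,fx=4,fy=4,interpolation=cv2.INTER_CUBIC)[:, :800][:600])
cv2.imwrite('pics/t_crop2.png',cv2.resize(t[180:280,180:350],None,fx=4.7,fy=4.7,interpolation=cv2.INTER_CUBIC))
cv2.imwrite('pics/t_crop1.png',cv2.resize(t[80:190,160:310],None,fx=5.3,fy=5.3,interpolation=cv2.INTER_CUBIC))
cv2.imwrite('pics/s_crop.png',cv2.resize(s[120:310,150:350],None,fx=3.1,fy=3.1,interpolation=cv2.INTER_CUBIC))
E
```

```text
(no output)
```

View pics/t_crop2.png

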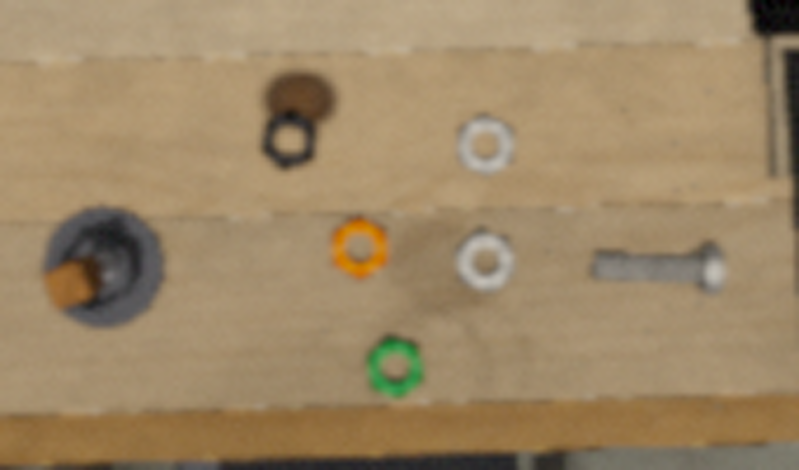

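View pics/t_crop1.png

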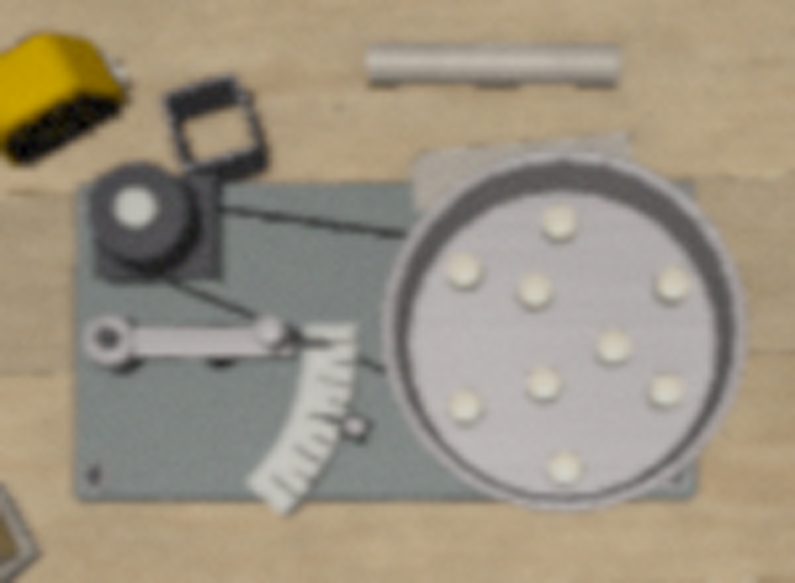

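View pics/s_crop.png

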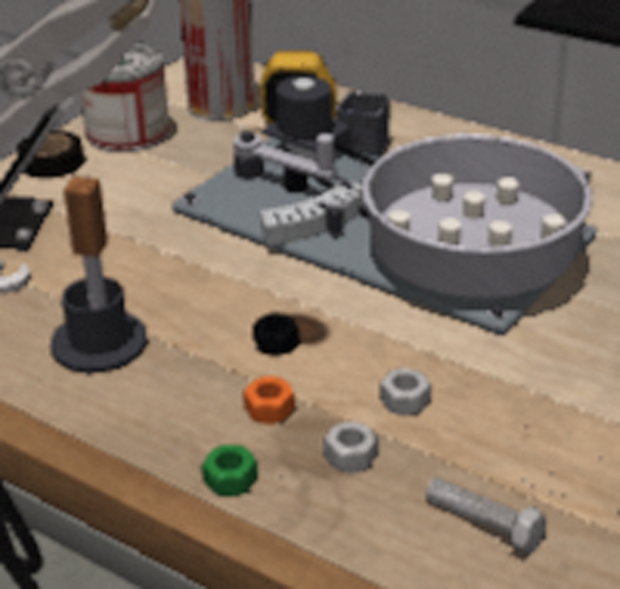

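```bash
cat >> h.py <<'E'
def Rt():
    s=ctrl.get_state(); T=np.eye(4); T[:3,:3]=R.from_rotvec(s['tool_rot']).as_matrix(); T[:3,3]=s['position']; return T
def cam2world(n,T=None):
    m=ctrl.camera_model(n)
    if n=='wrist': return (Rt() if T is None else T)@m['hand_eye'], m['mtx']
    return np.linalg.inv(m['extrinsics']), m['mtx']
def ray(n,uv,z,T=None):
    C,K=cam2world(n,T); uv=np.atleast_2d(np.array(uv,float))
    d=np.linalg.solve(K,np.c_[uv,np.ones(len(uv))].T).T*[1,-1,-1]
    d=d@C[:3,:3].T; o=C[:3,3]; z=np.broadcast_to(z,(len(uv),))
    return o+d*((z-o[2])/d[:,2])[:,None]
def proj(n,p,T=None):
    C,K=cam2world(n,T); p=np.atleast_2d(p); q=(p-C[:3,3])@C[:3,:3]; q=q*[1,-1,-1]
    u=q@K.T; return u[:,:2]/u[:,2:]
E
python3 - <<'E'
from h import *
N={'pivot':((180.4,143.8),.045),'post':((210.9,142.6),.068),'rider':((227,160.4),.04),'bowlrim':((160+563/5.3,80+330/5.3),.065),
'nutA':((283.4,210.9),.016),'nutB':((283.2,235.5),.016),'cup':((201.8,236.5),.044),'cupbase':((180+104/4.7,180+266/4.7),.005),'gripTop':((180+70/4.7,180+285/4.7),.132),'bolt':((320,236.5),.012)}
for k,(uv,z) in N.items(): print(k,ray('top',uv,z)[0])
print(cam2world('top')[0][:3,3]); print(Rt())
E
```

```text
pivot [0.665  0.1578 0.045 ]
post [0.6617 0.0777 0.068 ]
rider [0.6201 0.0414 0.04  ]
bowlrim [ 0.659  -0.0589  0.065 ]
nutA [ 0.4873 -0.0994  0.016 ]
nutB [ 0.4238 -0.0968  0.016 ]
cup [0.4298 0.1093 0.044 ]
cupbase [0.4263 0.1146 0.005 ]
gripTop [0.4281 0.1112 0.132 ]
bolt [ 0.4181 -0.1926  0.012 ]
[ 0.5035 -0.0328  0.9432]
[[-0.0007  0.4103 -0.9119  0.2665]
 [ 0.0013 -0.9119 -0.4103 -0.5924]
 [-1.     -0.0014  0.0001  0.2217]
 [ 0.      0.      0.      1.    ]]
```

```bash
cat >> h.py <<'E'
def tri(uv1,n1,uv2,n2):
    o=[];D=[]
    for uv,n in((uv1,n1),(uv2,n2)):
        a=ray(n,uv,0.)[0]; c=cam2world(n)[0][:3,3]; o.append(c); D.append((a-c)/np.linalg.norm(a-c))
    A=np.c_[D[0],-D[1]]; t=np.linalg.lstsq(A,o[1]-o[0],rcond=None)[0]
    p,q=o[0]+t[0]*D[0],o[1]+t[1]*D[1]; return (p+q)/2,np.linalg.norm(p-q)
E
python3 - <<'E'
from h import *
t=cv2.imread('pics/top0.png'); s=cv2.imread('pics/scene0.png')
a=cv2.resize(t[150:250,60:180],(480,400),interpolation=3); b=cv2.resize(s[90:210,70:210],(467,400),interpolation=3)
cv2.imwrite('pics/clamp.png',np.hstack([a,b[:400, :320],]))
cv2.imwrite('pics/clamp2.png',b)
E
```

```text
(no output)
```

View pics/clamp.png

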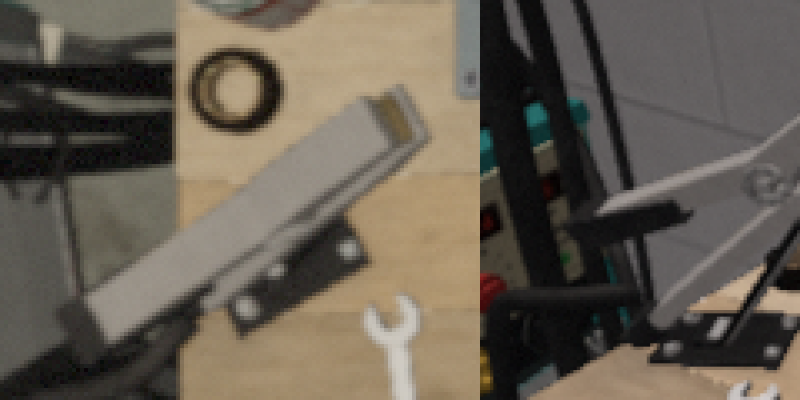

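View pics/clamp2.png

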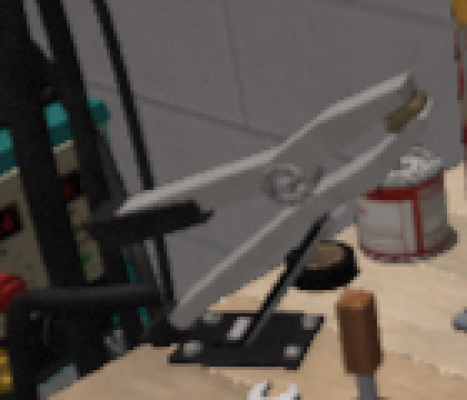

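```bash
python3 - <<'E'
from h import *
print(tri((167.5,183),'top',(199,121),'scene'), tri((160,171),'top',(192,112),'scene'))
# post/pointer/rider by two views
print('post top',tri((210.9,142.6),'top',(150+327/3.1,120+136/3.1),'scene'))
print('rider',tri((227,160.4),'top',(150+337/3.1,120+215/3.1),'scene'))
E
```

```text
(array([0.5556, 0.1531, 0.2019]), np.float64(8.110552502038312e-05)) (array([0.5736, 0.1738, 0.2119]), np.float64(0.02084963151247538))
post top (array([0.6622, 0.0773, 0.0671]), np.float64(0.0011826690551795414))
rider (array([0.6221, 0.0423, 0.0255]), np.float64(0.0007444455225572384))
```

```bash
python3 - <<'E'
from h import *
print(cam2world('scene')[0][:3,3])
for a,b in [((350,254),(318,125)),((428,250),(418,143)),((349,190),(360,104)),((428,188),(437,113)), ((335,180),(360,104))]: print(tri(a,'top',b,'scene'))
im=cv2.imread('pics/scene0.png'); cv2.imwrite('pics/plate.png',cv2.resize(im[0:330,290:512],None,fx=1.8,fy=1.8))
E
```

```text
[-0.0693 -0.4095  0.5414]
(array([ 0.4149, -0.1922,  0.3186]), np.float64(0.0025148710059411075))
(array([ 0.4182, -0.3266,  0.3226]), np.float64(0.002584879256162368))
(array([ 0.5293, -0.203 ,  0.3139]), np.float64(0.01699629034830972))
(array([ 0.5247, -0.3273,  0.3272]), np.float64(0.0017738164305331156))
(array([ 0.5513, -0.1882,  0.3032]), np.float64(0.031635028516113585))
```

View pics/plate.png

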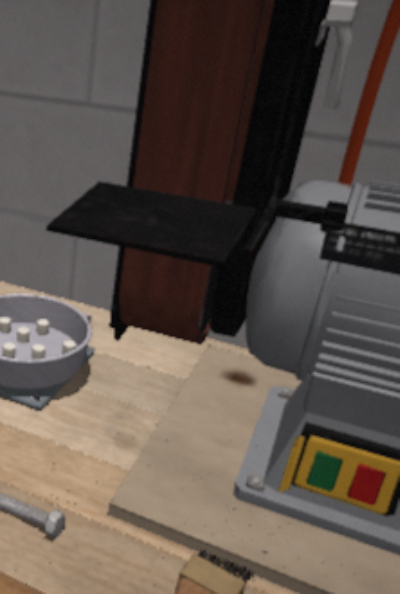

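```bash
python3 -m jog '[{"rot":[0,0,0],"travel":[-0.16,0,0],"jaw":-1},{"rot":[0,0,0],"travel":[-0.16,0,0],"jaw":-1},{"rot":[0,0,0],"travel":[-0.16,0,0],"jaw":-1},{"rot":[0,0,0],"travel":[-0.16,0,0],"jaw":-1},{"rot":[0,0,0],"travel":[-0.16,0,0],"jaw":-1},{"rot":[0,0,0],"travel":[0,-0.16,0],"jaw":-1},{"rot":[0,0,0],"travel":[0,-0.16,0],"jaw":-1},{"rot":[0,0,0],"travel":[0,-0.16,0],"jaw":-1}]' 20
```

```text
time: 0.95
position: [0.2073, -0.4606, 0.462]
tool_rot: [1.988, 0.428, -1.988]
ft_force: [1.1, 1.1, 0.4]
grip_width: 0.995
```

```bash
python3 -m jog '[{"rot":[0,0,0],"travel":[0,-0.12,0],"jaw":-1},{"rot":[-1,0,0],"travel":[0,0,-0.13],"jaw":-1},{"rot":[-1,0,0],"travel":[0,-0.006,-0.13],"jaw":-1},{"rot":[-1,0,0],"travel":[0,-0.006,-0.13],"jaw":-1},{"rot":[-1,0,0],"travel":[0,-0.006,-0.13],"jaw":-1},{"rot":[-1,0,0],"travel":[0,-0.006,-0.13],"jaw":-1},{"rot":[-1,0,0],"travel":[0,-0.006,-0.13],"jaw":-1},{"rot":[-1,0,0],"travel":[0,-0.006,-0.13],"jaw":-1}]'; python3 -c "
from h import *;s=ctrl.get_state();print(s['joint_positions'])"
```

```text
time: 1.75
position: [0.3949, -0.2493, 0.4621]
tool_rot: [1.59, 0.908, -1.591]
ft_force: [0.8, -1.0, 0.2]
grip_width: 1.001
[ 0.8974 -0.0634 -0.3617  1.4056 -0.023   1.7957 -0.0023]
```

```bash
python3 -m jog '[{"rot":[-1,0,0],"travel":[0,-0.006,-0.13],"jaw":-1},{"rot":[-1,0,0],"travel":[0,-0.006,-0.13],"jaw":-1},{"rot":[-1,0,0],"travel":[0,-0.006,-0.13],"jaw":-1},{"rot":[-1,0,0],"travel":[0,-0.006,-0.13],"jaw":-1},{"rot":[-1,0,0],"travel":[0,-0.006,-0.13],"jaw":-1},{"rot":[-1,0,0],"travel":[0,0,-0.13],"jaw":-1},{"rot":[0,0,0],"travel":[0,0.12,0],"jaw":-1},{"rot":[0,0,0],"travel":[0,0.12,0],"jaw":-1}]'; python3 -c "
from h import *;s=ctrl.get_state();print(s['joint_positions']);print(Rt());snap('wrist','w1')"|head -5
```

```text
time: 2.55
position: [0.5306, -0.0269, 0.4639]
tool_rot: [1.217, 1.2, -1.217]
ft_force: [-0.8, 0.1, 0.9]
grip_width: 1.001
[ 0.6066  0.1021 -0.6741  1.2575  0.068   1.8011 -0.0607]
[[ 0.0027  0.9999 -0.0114  0.5306]
 [-0.0024 -0.0114 -0.9999 -0.0269]
 [-1.      0.0027  0.0024  0.4639]
 [ 0.      0.      0.      1.    ]]
```

View pics/w1.png

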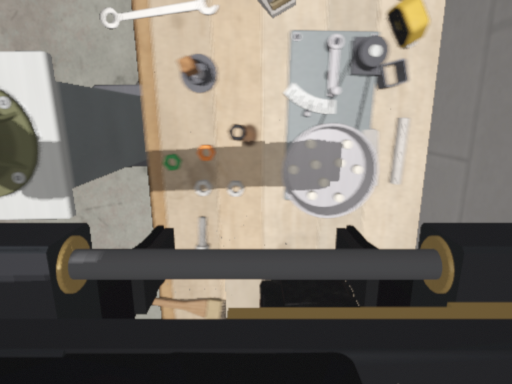

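```bash
python3 -m jog '[{"rot":[0,0,0],"travel":[0.06,0.12,-0.05],"jaw":-1},{"rot":[0,0,0],"travel":[0.06,0.12,-0.05],"jaw":-1},{"rot":[0,0,0],"travel":[0.06,0.12,-0.05],"jaw":-1},{"rot":[0,0,0],"travel":[0.15,0,0],"jaw":-0.5},{"rot":[0,0,0],"travel":[0.15,0,0],"jaw":-0.3},{"rot":[0,0,0],"travel":[0.15,0,0],"jaw":-0.3},{"rot":[0,0,0],"travel":[0.15,0,0],"jaw":-0.3},{"rot":[0,0,0],"travel":[0.15,0,0],"jaw":-0.3}]'; python3 -c "
from h import *;snap('wrist','w2');s=ctrl.get_state();print(s['joint_positions'],s['position'],s['grip_width'])"|head -5
```

```text
time: 3.4
position: [0.6382, 0.0144, 0.1814]
tool_rot: [1.219, 1.203, -1.22]
ft_force: [1.2, -0.0, -0.4]
grip_width: 0.675
[ 0.4713  0.4045 -0.6898  1.5281  0.2593  1.3169 -0.2611] [0.6335 0.0137 0.1728] 0.6647832807999001
```

View pics/w2.png

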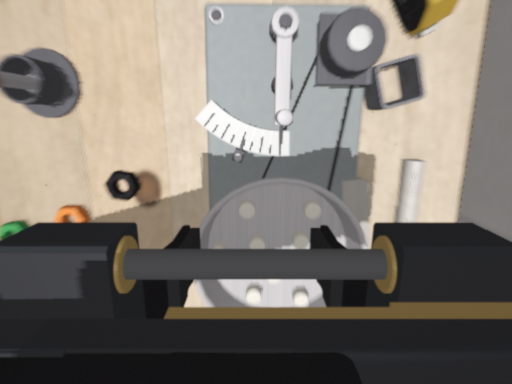

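```bash
cat >> h.py <<'E'
import pickle
def wsnap(f):
    T=Rt(); im=ctrl.get_image('wrist'); cv2.imwrite(f'pics/{f}.png',im[:,:,::-1]); np.save(f'pics/{f}.npy',T); return T,im[:,:,::-1].copy()
def crop(im,x0,y0,x1,y1,k,f):
    cv2.imwrite(f'pics/{f}.png',cv2.resize(im[y0:y1,x0:x1],None,fx=k,fy=k,interpolation=cv2.INTER_CUBIC))
E
python3 -c "
from h import *;T,im=wsnap('w3');print(T);crop(im,180,0,330,180,3.3,'w3c')"
```

```text
[[-0.0137  0.9998 -0.0135  0.6335]
 [-0.0002 -0.0135 -0.9999  0.0137]
 [-0.9999 -0.0137  0.0003  0.1728]
 [ 0.      0.      0.      1.    ]]
```

View pics/w3c.png

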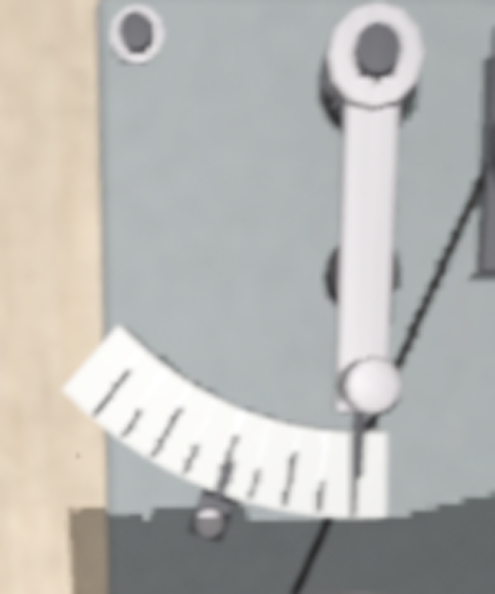

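```bash
python3 -c "
from h import *;im=cv2.imread('pics/w3.png');crop(im,195,95,305,165,7,'w3d')"
```

```text
(no output)
```

View pics/w3d.png

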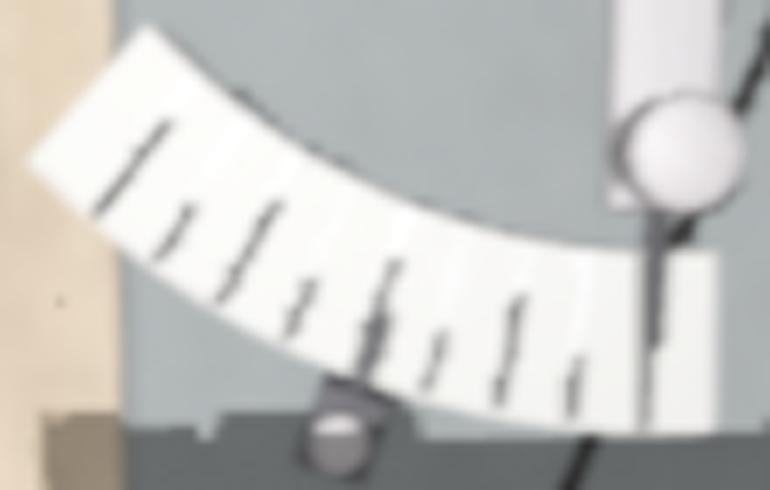

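```bash
cat > m.py <<'E'
from h import *
T=np.load('pics/w3.npy')
c=lambda p:(np.array(p,float)/7+[195,95])
P=ray('wrist',[[294.2,14.5]],.045,T)[0]; print('pivot',P)
post=ray('wrist',[c((685,152))],.068,T)[0]; print('post',post,np.linalg.norm((post-P)[:2]),np.arctan2(-(post-P)[0],-(post-P)[1]))
for z in (.024,.028,.032):
    print(z)
    for n,p in dict(t0=(646,405),t1=(574,390),t2=(508,350),t3=(434,360),t4u=(390,275),t4l=(362,375),rid=(375,330),ridtop=(338,440),ridblk=(358,400),t5=(302,308),t6=(250,252),t7=(176,232),t8=(134,166),ptr=(654,340),ptrb=(655,260)).items():
        q=ray('wrist',[c(p)],z,T)[0]; d=(q-P)[:2]; print(n,q[:2],'r %.4f ang %.4f'%(np.linalg.norm(d),np.arctan2(-d[0],-d[1])))
E
python3 m.py
```

```text
pivot [0.6661 0.1627 0.045 ]
post [0.6639 0.0822 0.068 ] 0.08052230487497344 0.02819438777615427
0.024
t0 [0.6635 0.0484] r 0.1143 ang 0.0230
t1 [0.6536 0.0506] r 0.1128 ang 0.1115
t2 [0.6445 0.0562] r 0.1087 ang 0.2001
t3 [0.6344 0.0549] r 0.1123 ang 0.2866
t4u [0.6285 0.0665] r 0.1033 ang 0.3725
t4l [0.6245 0.053 ] r 0.1173 ang 0.3633
rid [0.6264 0.0591] r 0.1109 ang 0.3667
ridtop [0.6209 0.0441] r 0.1269 ang 0.3643
ridblk [0.6238 0.0496] r 0.1207 ang 0.3581
t5 [0.6164 0.0622] r 0.1121 ang 0.4594
t6 [0.6096 0.0698] r 0.1087 ang 0.5470
t7 [0.5996 0.0726] r 0.1119 ang 0.6360
t8 [0.5943 0.0814] r 0.1085 ang 0.7235
ptr [0.6645 0.0572] r 0.1054 ang 0.0155
ptrb [0.6645 0.068 ] r 0.0947 ang 0.0171
0.028
t0 [0.6632 0.0488] r 0.1139 ang 0.0262
t1 [0.6534 0.051 ] r 0.1124 ang 0.1138
t2 [0.6444 0.0565] r 0.1084 ang 0.2016
t3 [0.6344 0.0553] r 0.1120 ang 0.2873
t4u [0.6287 0.0667] r 0.1030 ang 0.3723
t4l [0.6246 0.0534] r 0.1169 ang 0.3632
rid [0.6265 0.0594] r 0.1106 ang 0.3666
ridtop [0.6211 0.0446] r 0.1263 ang 0.3642
ridblk [0.624 0.05 ] r 0.1203 ang 0.3580
t5 [0.6167 0.0625] r 0.1117 ang 0.4583
t6 [0.6099 0.07  ] r 0.1084 ang 0.5451
t7 [0.6001 0.0727] r 0.1116 ang 0.6333
t8 [0.5949 0.0814] r 0.1081 ang 0.7198
ptr [0.6641 0.0576] r 0.1051 ang 0.0189
ptrb [0.6642 0.0682] r 0.0945 ang 0.0209
0.032
t0 [0.6628 0.0493] r 0.1134 ang 0.0293
t1 [0.6532 0.0514] r 0.1120 ang 0.1162
t2 [0.6443 0.0568] r 0.1080 ang 0.2032
t3 [0.6344 0.0557] r 0.1116 ang 0.2880
t4u [0.6288 0.0669] r 0.1028 ang 0.3721
t4l [0.6248 0.0538] r 0.1165 ang 0.3631
rid [0.6266 0.0597] r 0.1103 ang 0.3665
ridtop [0.6213 0.0451] r 0.1258 ang 0.3641
ridblk [0.6242 0.0505] r 0.1198 ang 0.3580
t5 [0.617  0.0627] r 0.1114 ang 0.4573
t6 [0.6103 0.0701] r 0.1081 ang 0.5431
t7 [0.6006 0.0729] r 0.1112 ang 0.6305
t8 [0.5954 0.0814] r 0.1077 ang 0.7161
ptr [0.6638 0.0579] r 0.1048 ang 0.0224
ptrb [0.6638 0.0684] r 0.0943 ang 0.0248
```

```bash
python3 -m jog '[{"rot":[0,0,0.16],"travel":[0,0.05,-0.11],"jaw":0.25},{"rot":[0,0,0],"travel":[0,0.05,-0.11],"jaw":0.25},{"rot":[0,0.8,0],"travel":[0.06,0,0],"jaw":0.25},{"rot":[0,0.8,0],"travel":[0.06,0,0],"jaw":0.25},{"rot":[0,0.8,0],"travel":[0.06,0,0],"jaw":0.25},{"rot":[0,0,0],"travel":[0,0,0],"jaw":0.25}]'; python3 -c "
from h import *;T,im=wsnap('w4');print(T); print(proj('wrist',T[:3,3])); s=ctrl.get_state();print(s['joint_positions'])"
```

```text
time: 4.1
position: [0.6704, 0.0796, 0.1287]
tool_rot: [1.38, 1.343, -1.107]
ft_force: [0.2, -1.4, -1.0]
grip_width: 0.382
[[ 0.0145  0.9998 -0.0162  0.6704]
 [ 0.2062 -0.0189 -0.9783  0.0796]
 [-0.9784  0.0108 -0.2064  0.1287]
 [ 0.      0.      0.      1.    ]]
[[253.5866 250.7195]]
[ 0.4979  0.5193 -0.7418  1.5111  0.1511  1.1832 -0.2348]
```

View pics/w4.png

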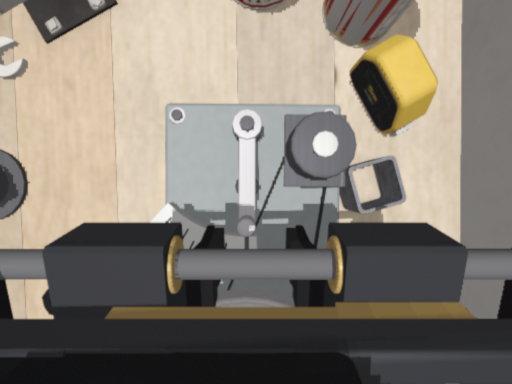

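```bash
python3 -c "
from h import *;T=np.load('pics/w4.npy');print(ray('wrist',[[247,226],[247,123]],[.068,.045],T)); im=cv2.imread('pics/w4.png'); crop(im,200,95,320,265,3.5,'w4c')
print(T[:3,:3].T@(np.array([.6635,.081,.045])-T[:3,3])/.3)"
```

```text
[[0.6656 0.0838 0.068 ]
 [0.667  0.1627 0.045 ]]
[ 0.2735 -0.0262  0.0532]
```

View pics/w4c.png

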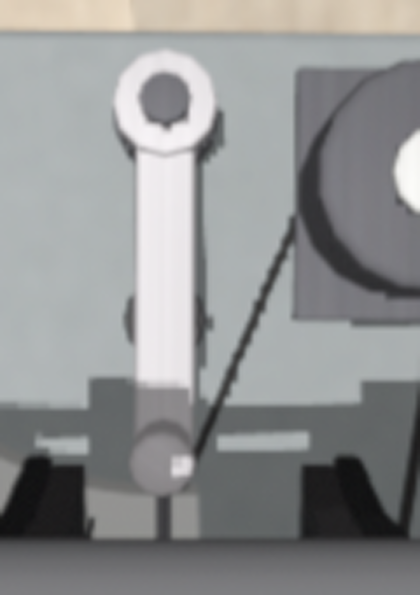

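```bash
python3 -m jog '[{"rot":[0,0,0],"travel":[0.07,-0.012,0.025],"jaw":0.25},{"rot":[0,0,0],"travel":[0.07,-0.012,0.025],"jaw":0.25},{"rot":[0,0,0],"travel":[0.07,0,0],"jaw":0.25},{"rot":[0,0,0],"travel":[0.06,0,0],"jaw":0.25},{"rot":[0,0,0],"travel":[0,0,0],"jaw":0.25},{"rot":[0,0,0],"travel":[0,0,0],"jaw":0.25}]'; python3 -c "
from h import *;T,im=wsnap('w5');print(T[:3,3]);snap('scene','s5')
im=cv2.imread('pics/s5.png');crop(im,190,90,330,220,5,'s5c')"
```

```text
time: 4.75
position: [0.6652, 0.0875, 0.0489]
tool_rot: [1.378, 1.344, -1.098]
ft_force: [0.6, -0.3, 0.2]
grip_width: 0.372
[0.6652 0.0875 0.0489]
```

View pics/w5.png

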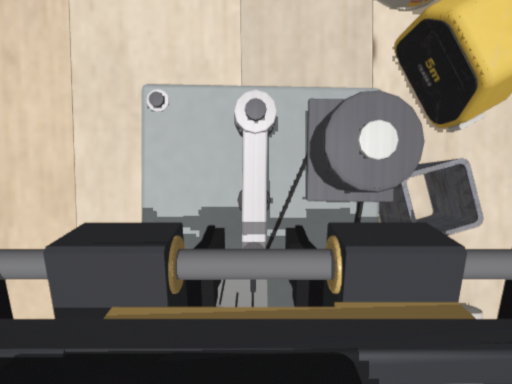

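View pics/s5c.png

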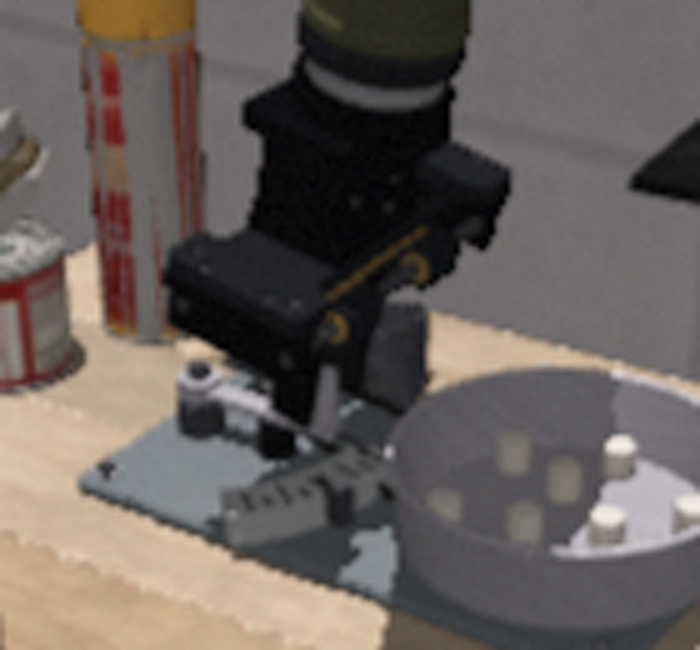

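```bash
python3 -m jog '[{"rot":[0,0,0],"travel":[0,0,0.012],"jaw":0.25},{"rot":[0,0,0],"travel":[0,0,0],"jaw":0.5},{"rot":[0,0,0],"travel":[0,0,0],"jaw":0.6},{"rot":[0,0,0],"travel":[0,0,0],"jaw":0.8},{"rot":[0,0,0],"travel":[0,0,0],"jaw":1},{"rot":[0,0,0],"travel":[0,0,0],"jaw":1}]' 40; python3 -c "
from h import *;T,im=wsnap('w6');print(T); s=ctrl.get_state(); print(s['grip_width']*87,s['ft_force']);im=cv2.imread('pics/w6.png');crop(im,180,70,330,300,2.5,'w6c')"
```

```text
time: 5.45
position: [0.6647, 0.0828, 0.0469]
tool_rot: [1.378, 1.344, -1.1]
ft_force: [1.1, -0.5, 0.3]
grip_width: 0.147
[[ 0.0169  0.9998 -0.0105  0.6647]
 [ 0.2076 -0.0138 -0.9781  0.0828]
 [-0.9781  0.0144 -0.2078  0.0469]
 [ 0.      0.      0.      1.    ]]
12.973727004020391 [ 1.1495 -0.0753  0.3289]
```

View pics/w6c.png

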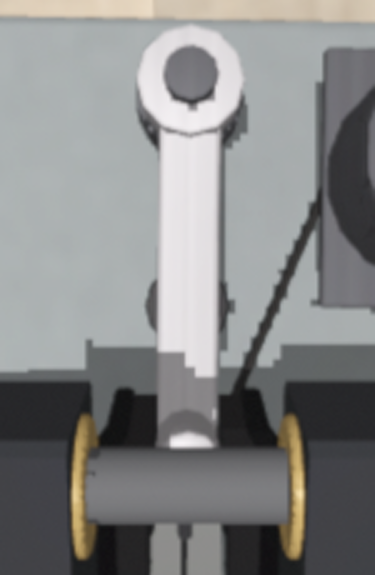

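```bash
python3 -m jog '[{"rot":[0,0,0],"travel":[0,-0.013,-0.0005],"jaw":1},{"rot":[0,0,0],"travel":[0,-0.013,-0.001],"jaw":1},{"rot":[0,0,0],"travel":[0.0002,-0.013,-0.002],"jaw":1},{"rot":[0,0,0],"travel":[0.0004,-0.013,-0.0025],"jaw":1},{"rot":[0,0,0],"travel":[0.0004,-0.013,-0.003],"jaw":1},{"rot":[0,0,0],"travel":[0,0,0],"jaw":1}]' 40; python3 -c "
from h import *;T,im=wsnap('w7');print(T[:3,3]); s=ctrl.get_state(); print(s['grip_width']*87,s['ft_force']);im=cv2.imread('pics/w7.png');crop(im,180,70,330,300,2.5,'w7c');snap('scene','s7')
im=cv2.imread('pics/s7.png');crop(im,210,160,300,220,8,'s7c');snap('top','t7')
im=cv2.imread('pics/t7.png');crop(im,160,110,260,190,7,'t7c')"
```

```text
time: 6.1
position: [0.6476, 0.0839, 0.0469]
tool_rot: [1.382, 1.337, -1.098]
ft_force: [8.4, -0.6, -5.2]
grip_width: 0.146
[0.6476 0.0839 0.0469]
12.85518105940717 [ 8.5466 -0.5095 -4.8804]
```

View pics/w7c.png

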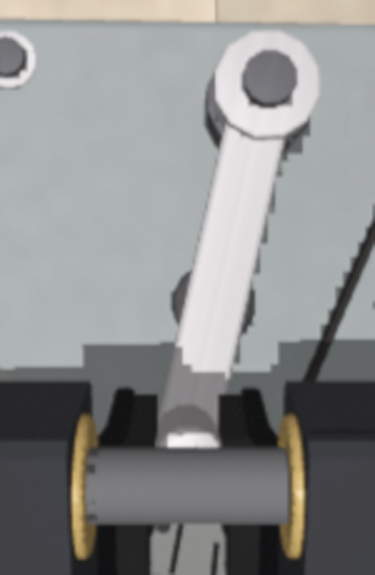

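View pics/s7c.png

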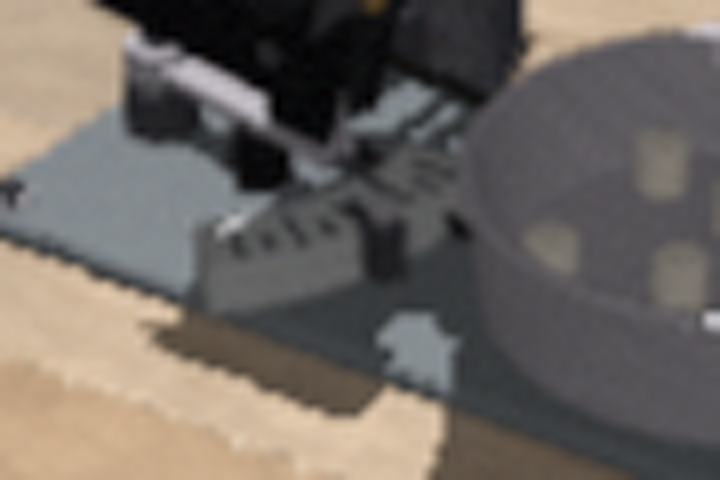

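View pics/t7c.png

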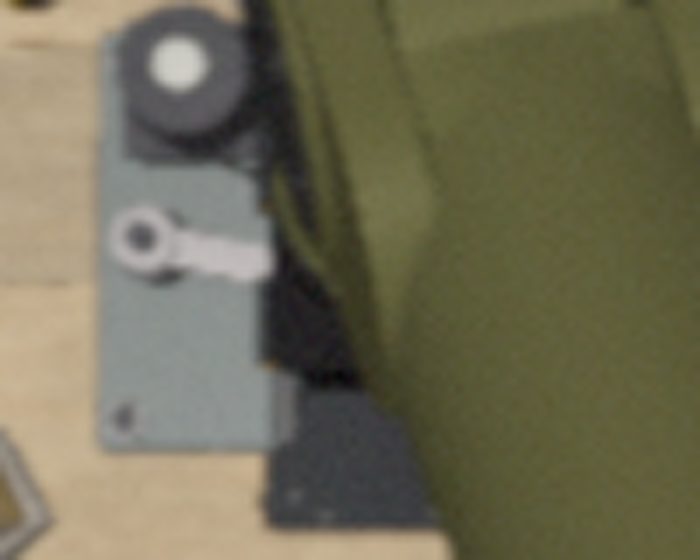

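```bash
cat > ang.py <<'E'
from h import *
import sys
def arm_angle(f,u0,u1,v0,v1,dbg=False):
    im=cv2.imread(f'pics/{f}.png'); T=np.load(f'pics/{f}.npy')
    g=im.astype(int); m=(g.min(2)>165)&(g.max(2)-g.min(2)<25)
    pts=[]
    for v in range(v0,v1):
        us=np.where(m[v,u0:u1])[0]
        if len(us)>8: pts.append((u0+(us.min()+us.max())/2,v,len(us)))
    pts=np.array(pts); 
    if dbg: print(pts[::8])
    q=ray('wrist',pts[:,:2],.042,T)[:,:2]
    vx,vy,x0,y0=cv2.fitLine(q.astype(np.float32),cv2.DIST_HUBER,0,1e-4,1e-4).ravel()
    if vy>0: vx,vy=-vx,-vy
    return np.arctan2(-vx,-vy)
if __name__=='__main__':
    a=[x for x in sys.argv[2:]]
    print(sys.argv[1],arm_angle(sys.argv[1],*map(int,a),dbg=True))
E
python3 ang.py w6 230 280 125 205; python3 ang.py w7 240 300 130 205; python3 ang.py w3 265 305 40 100;python3 ang.py w4 232 262 145 200
```

```text
[[254.5 125.   35. ]
 [254.5 133.   44. ]
 [254.5 141.   46. ]
 [254.5 149.   45. ]
 [254.5 157.   46. ]
 [254.5 165.   45. ]
 [254.5 173.   45. ]
 [254.5 181.   44. ]
 [254.5 189.   37. ]
 [254.5 197.   40. ]]
w6 0.014974312
[[265.5 130.   51. ]
 [269.5 138.   56. ]
 [269.5 146.   57. ]
 [269.5 154.   56. ]
 [269.5 162.   57. ]
 [269.5 170.   58. ]
 [269.5 178.   53. ]
 [269.5 186.   49. ]
 [269.5 194.   50. ]
 [269.5 202.   56. ]]
w7 0.015818313
[[284.5  40.   38. ]
 [284.5  48.   40. ]
 [284.5  56.   40. ]
 [284.5  64.   40. ]
 [284.5  72.   40. ]
 [284.5  80.   32. ]
 [284.5  88.   33. ]
 [284.   96.   38. ]]
w3 -0.008376316
[[246.5 145.   25. ]
 [246.5 153.   25. ]
 [246.5 161.   26. ]
 [246.5 169.   25. ]
 [246.5 177.   25. ]
 [243.  185.   19. ]
 [246.5 193.   23. ]]
w4 0.021092372
```

Background plate passes the threshold; raise it and keep the largest blob.

```bash
sed -i 's/m=(g.min(2)>165)&(g.max(2)-g.min(2)<25)/m=(g[:,:,2]>g[:,:,0]-4)\&(g.min(2)>150)\&(g.max(2)-g.min(2)<25)/' ang.py
python3 -c "
import cv2;im=cv2.imread('pics/w7.png');print(im[140:200:15,[225,262,268,275,290]].tolist())"
python3 ang.py w6 230 280 125 175; python3 ang.py w7 230 310 130 175; python3 ang.py w3 265 305 40 100;python3 ang.py w4 232 262 145 200
```

```text
[[[181, 180, 175], [176, 175, 170], [230, 227, 231], [226, 224, 228], [157, 155, 156]], [[179, 180, 173], [185, 184, 186], [228, 225, 229], [228, 226, 229], [169, 169, 164]], [[179, 178, 172], [231, 228, 232], [226, 224, 228], [223, 221, 225], [175, 174, 169]], [[179, 178, 173], [227, 225, 229], [226, 224, 228], [221, 219, 223], [176, 175, 169]]]
[[255.5 125.   24. ]
 [255.  133.   25. ]
 [255.  141.   25. ]
 [255.  149.   25. ]
 [254.5 157.   24. ]
 [254.5 165.   24. ]
 [254.5 173.   24. ]]
w6 0.033986285
[[279.  130.   25. ]
 [277.5 138.   26. ]
 [276.  146.   25. ]
 [274.  154.   25. ]
 [272.  162.   25. ]
 [270.  170.   25. ]]
w7 0.24263234
[[291.5  40.   18. ]
 [291.5  48.   18. ]
 [291.5  56.   18. ]
 [291.   64.   17. ]
 [290.5  72.   18. ]
 [290.5  80.   16. ]
 [290.5  88.   16. ]
 [290.   96.   17. ]]
w3 0.016830876
[[246.5 145.   18. ]
 [246.  153.   17. ]
 [246.  161.   17. ]
 [246.  169.   17. ]
 [246.  177.   17. ]
 [246.5 185.   16. ]
 [246.  193.   17. ]]
w4 0.022596672
```

```bash
python3 -m jog '[{"rot":[0,0,0],"travel":[0.0005,-0.009,-0.0025],"jaw":1},{"rot":[0,0,0],"travel":[0.0005,-0.009,-0.0025],"jaw":1},{"rot":[0,0,0],"travel":[0.0005,-0.009,-0.003],"jaw":1},{"rot":[0,0,0],"travel":[0,0,0],"jaw":1}]' 40; python3 -c "
from h import *;T,im=wsnap('w8');print(T[:3,3]); s=ctrl.get_state(); print(s['grip_width']*87,s['ft_force']);im=cv2.imread('pics/w8.png');crop(im,180,70,330,300,2.5,'w8c')"; python3 ang.py w8 230 330 130 175
```

```text
time: 6.65
position: [0.6404, 0.0854, 0.0469]
tool_rot: [1.382, 1.335, -1.098]
ft_force: [10.6, -3.0, -5.3]
grip_width: 0.146
[0.6404 0.0854 0.0469]
12.768402727238922 [ 9.6639 -3.1676 -5.0642]
[[290.5 130.   26. ]
 [288.  138.   27. ]
 [285.  146.   27. ]
 [283.  154.   27. ]
 [279.5 162.   26. ]
 [277.5 170.   26. ]]
w8 0.33435994
```

View pics/w8c.png

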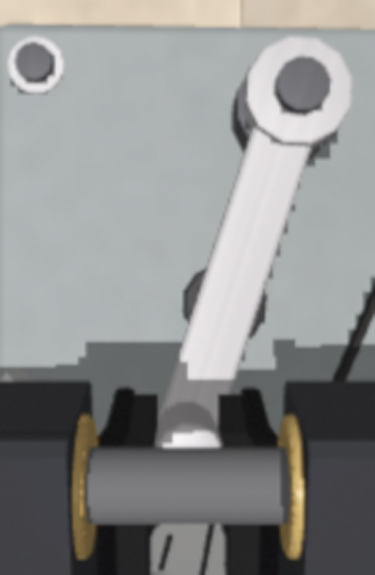

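```bash
python3 -m jog '[{"rot":[0,0,0],"travel":[0.0003,-0.006,-0.002],"jaw":1},{"rot":[0,0,0],"travel":[0,0,0],"jaw":1}]' 40; python3 -c "
from h import *;T,im=wsnap('w9');print(T[:3,3]); s=ctrl.get_state(); print(s['grip_width']*87,s['ft_force']);snap('scene','s9')
im=cv2.imread('pics/s9.png');crop(im,220,165,290,215,10,'s9c')"; python3 ang.py w9 230 330 130 175
```

```text
time: 6.9
position: [0.6389, 0.0858, 0.0469]
tool_rot: [1.383, 1.335, -1.098]
ft_force: [10.6, -3.7, -6.6]
grip_width: 0.142
[0.6389 0.0858 0.0469]
12.943031799133118 [10.1049 -3.7108 -5.682 ]
[[293. 130.  25.]
 [290. 138.  27.]
 [287. 146.  27.]
 [284. 154.  27.]
 [282. 162.  27.]
 [279. 170.  27.]]
w9 0.35130033
```

View pics/s9c.png

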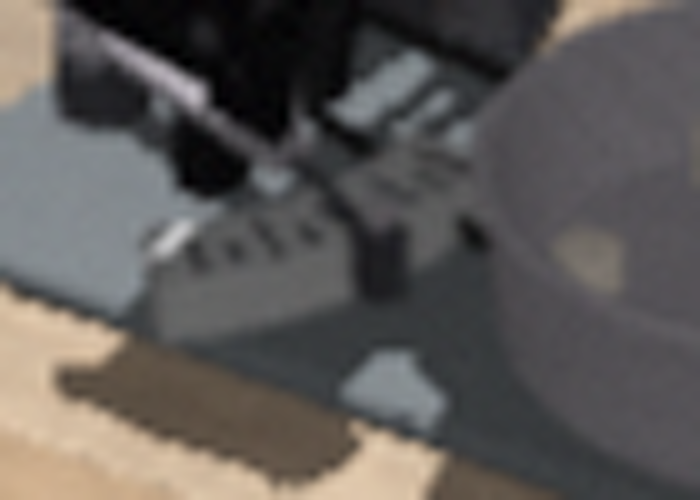

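```bash
python3 -c "
from h import *
im=cv2.imread('pics/w9.png');crop(im,225,225,285,310,7,'w9c')
T=np.load('pics/w9.npy')
# predicted pointer tip & rider mark
P=np.array([.6664,.1627])
for a,n in((.024+.342,'rider'),(.024+.33,'ptr'),(.0245,'t0'),(.0245+5*.0873,'t5'),(.0245+3*.0873,'t3')):
    for r in(.095,.105,.112): print(n,r,proj('wrist',np.array([P[0]-r*np.sin(a),P[1]-r*np.cos(a),.03]),T))
"
```

```text
rider 0.095 [[243.49   262.1935]]
rider 0.105 [[237.8032 277.8629]]
rider 0.112 [[233.8336 288.8009]]
ptr 0.095 [[245.2975 262.8185]]
ptr 0.105 [[239.799  278.5489]]
ptr 0.112 [[235.961  289.5291]]
t0 0.095 [[296.6991 271.2838]]
t0 0.105 [[296.5178 287.8027]]
t0 0.112 [[296.3914 299.3237]]
t5 0.095 [[229.4486 256.4849]]
t5 0.105 [[222.2955 271.5928]]
t5 0.112 [[217.3008 282.142 ]]
t3 0.095 [[255.5995 265.9298]]
t3 0.105 [[251.1721 281.9618]]
t3 0.112 [[248.0823 293.1504]]
```

View pics/w9c.png

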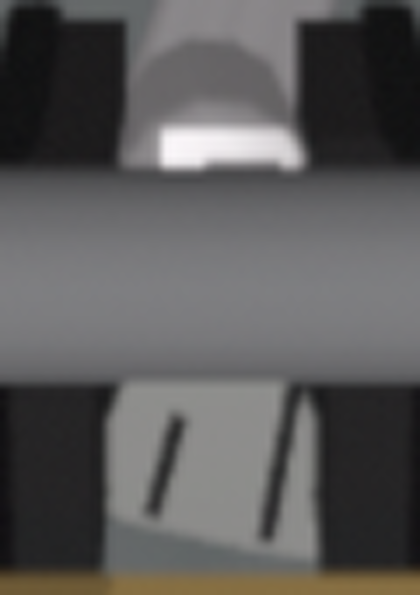

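```bash
python3 -m jog '[{"rot":[0,0,0],"travel":[0.0002,-0.0035,-0.001],"jaw":1},{"rot":[0,0,0],"travel":[0,0,0],"jaw":1},{"rot":[0,0,0],"travel":[0,0,0],"jaw":1}]' 40; python3 -c "
from h import *;T,im=wsnap('w10');print(T[:3,3]); s=ctrl.get_state(); print(s['ft_force'])
P=np.array([.6647+.08*np.sin(.0245),0]);print(np.arcsin((P[0]-T[0,3])/.08)-.0245);snap('scene','s10')
a=cv2.imread('pics/s7.png');b=cv2.imread('pics/s10.png');crop(b,220,165,290,215,10,'s10c')"; python3 ang.py w10 230 330 130 175
```

```text
time: 7.3
position: [0.6382, 0.0861, 0.0469]
tool_rot: [1.383, 1.334, -1.098]
ft_force: [10.1, -2.6, -6.8]
grip_width: 0.149
[0.6382 0.0861 0.0469]
[10.8053 -1.534  -5.9626]
0.3386847647674678
[[294.  130.   25. ]
 [291.  138.   27. ]
 [288.  146.   27. ]
 [285.  154.   27. ]
 [282.  162.   27. ]
 [279.5 170.   26. ]]
w10 0.36135218
```

View pics/s10c.png

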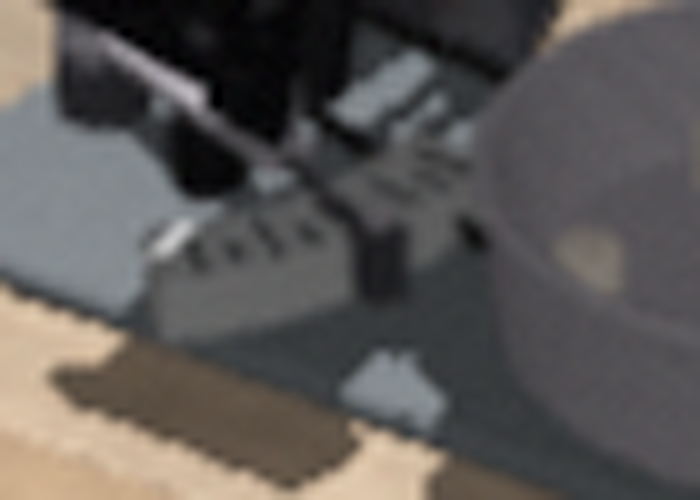

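```bash
python3 -m jog '[{"rot":[0,0,0],"travel":[0,0,0],"jaw":1},{"rot":[0,0,0],"travel":[0,0,0],"jaw":1},{"rot":[0,0,0],"travel":[0,0,0],"jaw":1},{"rot":[0,0,0],"travel":[0,0,0],"jaw":1},{"rot":[0,0,0],"travel":[0,0,0],"jaw":1},{"rot":[0,0,0],"travel":[0,0,0],"jaw":1},{"rot":[0,0,0],"travel":[0,0,0],"jaw":1},{"rot":[0,0,0],"travel":[0,0,0],"jaw":1}]' 40;python3 -m jog '[{"rot":[0,0,0],"travel":[0,0,0],"jaw":1},{"rot":[0,0,0],"travel":[0,0,0],"jaw":1},{"rot":[0,0,0],"travel":[0,0,0],"jaw":-1},{"rot":[0,0,0],"travel":[0,0,0],"jaw":-1},{"rot":[0,0,0],"travel":[0,0,0],"jaw":-1},{"rot":[0,0,0],"travel":[0,0,0],"jaw":-1},{"rot":[0,0,0],"travel":[0,0,0],"jaw":-1},{"rot":[0,0,0],"travel":[0,0,0],"jaw":-1}]' 40; python3 -c "
from h import *;T,im=wsnap('w11');print(T[:3,3]); s=ctrl.get_state(); print(s['ft_force'],s['grip_width'])"
```

```text
time: 8.2
position: [0.6382, 0.0861, 0.0469]
tool_rot: [1.383, 1.334, -1.098]
ft_force: [10.5, -2.5, -6.9]
grip_width: 0.15
time: 9.0
position: [0.6357, 0.0876, 0.0473]
tool_rot: [1.38, 1.34, -1.1]
ft_force: [4.7, -2.1, 0.9]
grip_width: 0.61
[0.6357 0.0876 0.0473]
[ 2.7319 -1.2941  1.1791] 0.6581289740221797
```

View pics/w11.png

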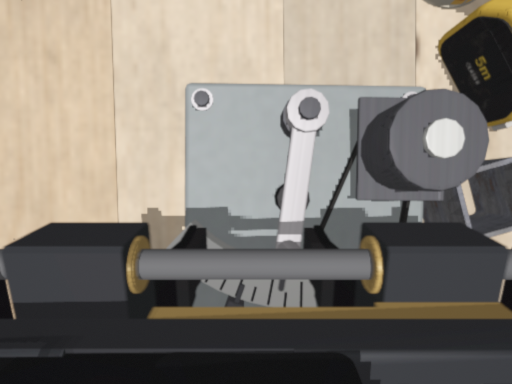

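```bash
python3 -m jog '[{"rot":[0,0,0],"travel":[0,0,0],"jaw":-1},{"rot":[0,0,0],"travel":[0,0,0],"jaw":-1},{"rot":[0,0,0],"travel":[0,0,0],"jaw":-1},{"rot":[0,0,0],"travel":[0,0,0],"jaw":-1},{"rot":[0,0,0],"travel":[0,0,0],"jaw":-1},{"rot":[0,0,0],"travel":[0,0,0],"jaw":-1}]'; python3 -c "
from h import *;T,im=wsnap('w12');print(T); s=ctrl.get_state(); print(s['ft_force'],s['grip_width'])"; python3 ang.py w12 240 340 130 175
```

```text
time: 9.65
position: [0.6334, 0.0898, 0.0464]
tool_rot: [1.377, 1.346, -1.101]
ft_force: [0.1, -0.4, 0.8]
grip_width: 0.995
[[ 0.0151  0.9998 -0.0098  0.6334]
 [ 0.2079 -0.0127 -0.9781  0.0898]
 [-0.978   0.0127 -0.2081  0.0464]
 [ 0.      0.      0.      1.    ]]
[ 0.8164 -0.1072 -0.3275] 0.9951478650443916
[[313.  130.   27. ]
 [311.  138.   25. ]
 [311.  146.   25. ]
 [311.  154.   25. ]
 [311.  162.   25. ]
 [310.5 170.   24. ]]
w12 0.024185853
```

View pics/w12.png

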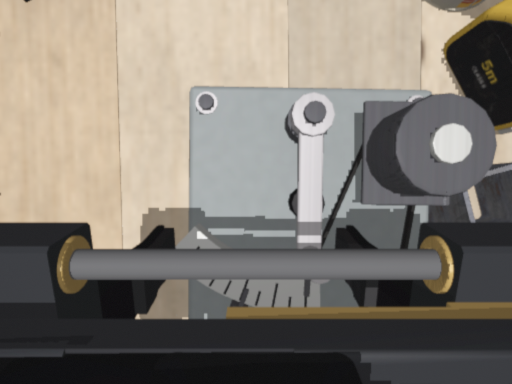

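```bash
python3 -m jog '[{"rot":[0,0,0],"travel":[-0.13,0,0],"jaw":-1},{"rot":[0,0,0],"travel":[-0.13,0,0],"jaw":-1},{"rot":[0,0,0],"travel":[-0.13,0,0],"jaw":-1},{"rot":[0,0,0],"travel":[-0.13,0,0],"jaw":-1},{"rot":[0,-0.8,0],"travel":[-0.04,0,0],"jaw":-1},{"rot":[0,-0.8,0],"travel":[-0.04,0,0],"jaw":-1},{"rot":[0,-0.8,0],"travel":[-0.04,0,0],"jaw":-1}]';  python3 -m jog '[{"rot":[0,0,0],"travel":[-0.03,-0.12,0.09],"jaw":-1},{"rot":[0,0,0],"travel":[-0.03,-0.12,0.09],"jaw":-1},{"rot":[0,0,0],"travel":[-0.03,-0.12,0.09],"jaw":-0.5},{"rot":[0,0,0],"travel":[0,-0.12,0.09],"jaw":0},{"rot":[0,0,0],"travel":[0,-0.12,0.09],"jaw":0},{"rot":[0,0,0],"travel":[0,0,0],"jaw":0}]';python3 -c "
from h import *;T,im=wsnap('w13');print(T); s=ctrl.get_state(); print(s['joint_positions'],s['grip_width'])"
```

```text
time: 10.4
position: [0.6309, 0.0514, 0.2359]
tool_rot: [1.225, 1.189, -1.211]
ft_force: [0.8, 0.6, -0.4]
grip_width: 1.001
time: 11.0
position: [0.4446, -0.085, 0.2593]
tool_rot: [1.228, 1.187, -1.219]
ft_force: [0.7, 0.5, -0.6]
grip_width: 0.724
[[ 0.0117  0.9997 -0.022   0.4446]
 [-0.0045 -0.0219 -0.9997 -0.085 ]
 [-0.9999  0.0118  0.0043  0.2593]
 [ 0.      0.      0.      1.    ]]
[ 0.8431 -0.1266 -0.6516  1.8408 -0.0779  1.3879  0.1895] 0.6778464736460567
```

View pics/w13.png

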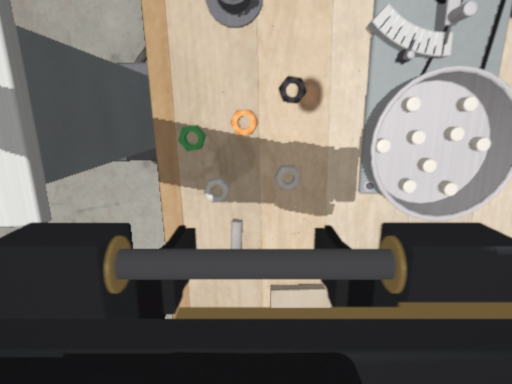

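```bash
python3 -c "
from h import *
im=cv2.imread('pics/w13.png');crop(im,190,150,310,245,6.5,'w13c')
T=np.load('pics/w13.npy');print(ray('wrist',[[288,177],[216,189],[244,122]],.016,T))"
```

```text
[[ 0.4902 -0.0932  0.016 ]
 [ 0.397  -0.1066  0.016 ]
 [ 0.4359 -0.0231  0.016 ]]
```

View pics/w13c.png

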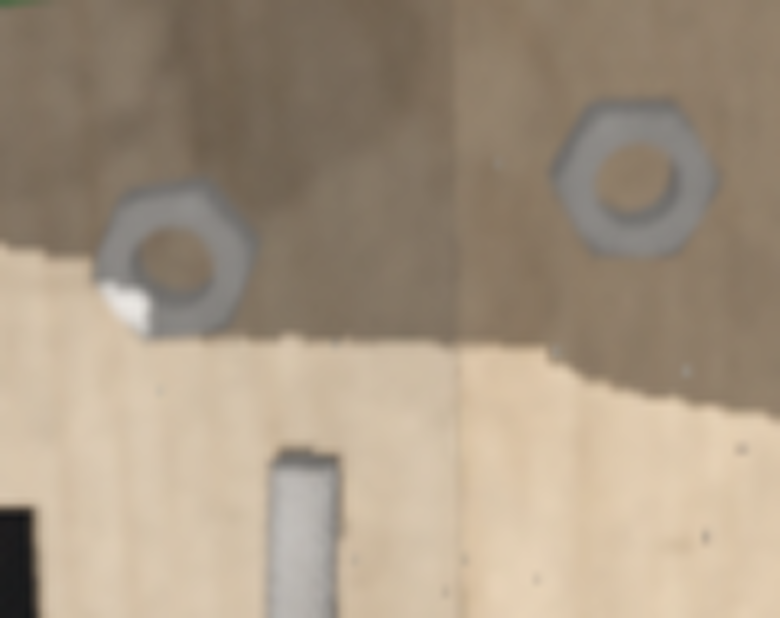

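```bash
python3 -m jog '[{"rot":[-0.97,0,0.1],"travel":[0.05,0,0],"jaw":0},{"rot":[-0.97,0,0],"travel":[0.05,0.05,0],"jaw":0},{"rot":[-0.97,0,0],"travel":[0.05,0.05,0],"jaw":0},{"rot":[-0.97,0,0],"travel":[0.05,0,0],"jaw":0},{"rot":[-0.97,0,0],"travel":[0.05,0,0],"jaw":0},{"rot":[-0.97,0,0],"travel":[0.05,0,0],"jaw":0},{"rot":[0,0,0],"travel":[0,0,0],"jaw":0}]';python3 -c "
from h import *;T,im=wsnap('w14');print(T); s=ctrl.get_state(); print(s['joint_positions'],s['grip_width'])
print(T[:3,:3].T@(np.array([.489,-.096,.06])-T[:3,3])/.3)"
```

```text
time: 11.75
position: [0.4798, -0.0754, 0.1681]
tool_rot: [0.844, 1.389, -0.824]
ft_force: [0.2, -0.4, -0.4]
grip_width: 0.504
[[ 0.0191  0.8789  0.4767  0.4798]
 [ 0.0027  0.4767 -0.879  -0.0754]
 [-0.9998  0.0181  0.0068  0.1681]
 [ 0.      0.      0.      1.    ]]
[ 0.7929  0.02   -0.6885  1.912   0.0093  1.1935  0.596 ] 0.4995808510927236
[ 0.3605 -0.0123  0.0726]
```

View pics/w14.png

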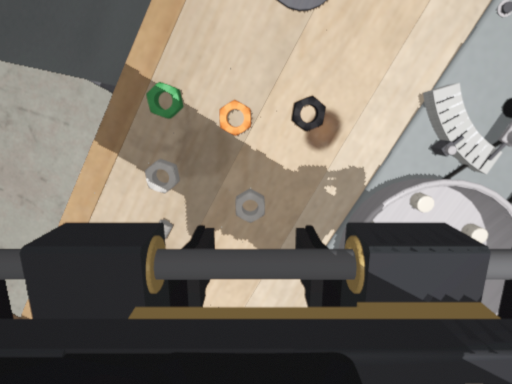

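```bash
python3 -c "
from h import *
im=cv2.imread('pics/w14.png');crop(im,130,140,290,250,4.8,'w14c')
T=np.load('pics/w14.npy');print(ray('wrist',[[250,206],[162,176]],.016,T))"
```

```text
[[ 0.4887 -0.0939  0.016 ]
 [ 0.3974 -0.1076  0.016 ]]
```

View pics/w14c.png

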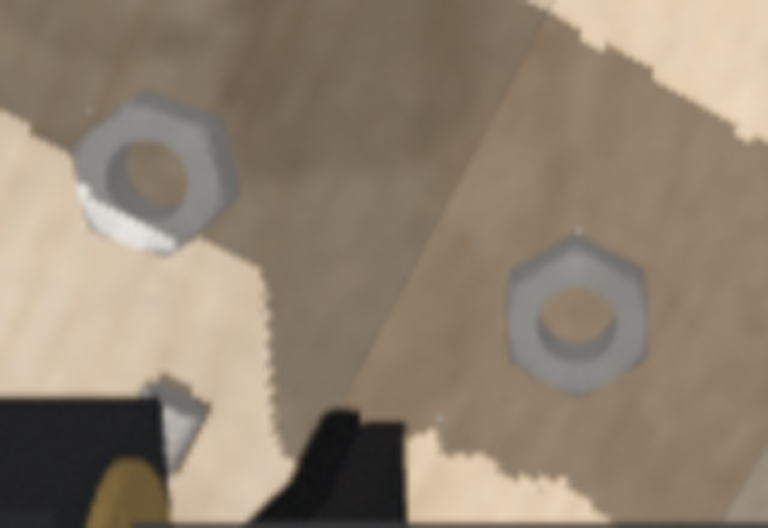

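```bash
python3 -m jog '[{"rot":[0,0,-0.22],"travel":[0.08,-0.006,0.035],"jaw":0},{"rot":[0,0,0],"travel":[0.1,-0.006,0.033],"jaw":0},{"rot":[0,0,0],"travel":[0.1,0,0],"jaw":0},{"rot":[0,0,0],"travel":[0.08,0,0],"jaw":0},{"rot":[0,0,0],"travel":[0,0,0],"jaw":0},{"rot":[0,0,0],"travel":[0,0,0],"jaw":0}]';python3 -c "
from h import *;T,im=wsnap('w15');print(T); s=ctrl.get_state(); print(s['grip_width'])
print(T[:3,:3].T@(np.array([.4885,-.0945,.005])-T[:3,3])/.3)"
```

```text
time: 12.4
position: [0.489, -0.0972, 0.0633]
tool_rot: [0.834, 1.393, -0.84]
ft_force: [-0.1, -0.5, 0.8]
grip_width: 0.503
[[ 0.0068  0.8805  0.4739  0.489 ]
 [-0.0087  0.474  -0.8805 -0.0972]
 [-0.9999  0.0018  0.0108  0.0633]
 [ 0.      0.      0.      1.    ]]
0.5016781307290059
[ 0.1942  0.0025 -0.0107]
```

View pics/w15.png

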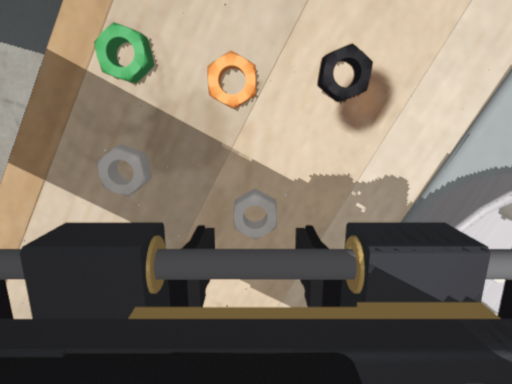

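```bash
python3 -c "
from h import *
T=np.load('pics/w15.npy');p=ray('wrist',[[255,214],[123,169.5]],.016,T);print(p)
p=p[0];p[2]=.005;print(T[:3,:3].T@(p-T[:3,3])/.3)"
```

```text
[[ 0.4883 -0.0932  0.016 ]
 [ 0.3974 -0.1072  0.016 ]]
[ 0.1941  0.0038 -0.0148]
```

```bash
python3 -m jog '[{"rot":[0,0,0],"travel":[0.06,0.003,-0.012],"jaw":0},{"rot":[0,0,0],"travel":[0.06,0,0],"jaw":0},{"rot":[0,0,0],"travel":[0.04,0,0],"jaw":0},{"rot":[0,0,0],"travel":[0.03,0,0],"jaw":0},{"rot":[0,0,0],"travel":[0,0,0],"jaw":0.2},{"rot":[0,0,0],"travel":[0,0,0],"jaw":0.5},{"rot":[0,0,0],"travel":[0,0,0],"jaw":1},{"rot":[0,0,0],"travel":[0,0,0],"jaw":1}]' 25; python3 -m jog '[{"rot":[0,0,0],"travel":[0,0,0],"jaw":1},{"rot":[0,0,0],"travel":[0,0,0],"jaw":1},{"rot":[0,0,0],"travel":[-0.03,0,0],"jaw":1},{"rot":[0,0,0],"travel":[-0.1,0,0],"jaw":1}]' 25; python3 -c "
from h import *; print(ctrl.get_state()['grip_width']*87)"
```

```text
time: 13.25
position: [0.4881, -0.0947, 0.006]
tool_rot: [0.833, 1.392, -0.84]
ft_force: [-0.1, -0.3, 1.6]
grip_width: 0.335
time: 13.65
position: [0.4842, -0.0936, 0.0424]
tool_rot: [0.832, 1.4, -0.842]
ft_force: [-0.9, 0.9, -1.3]
grip_width: 0.335
29.14662857586934
```

```bash
python3 -c "
from h import *
T=np.array([[0.0027,0.9999,-0.0114,0.5306],[-0.0024,-0.0114,-0.9999,-0.0269],[-1,.0027,.0024,.4639],[0,0,0,1]])
print(ray('wrist',[[330.5,170.5]],.065,T))
T=np.load('pics/w3.npy');im=cv2.imread('pics/w2.png')
print(Rt())
"; python3 -m jog '[{"rot":[0,0,0],"travel":[-0.14,0,0],"jaw":1},{"rot":[0,0,0],"travel":[-0.14,0,0],"jaw":1},{"rot":[0,0,0],"travel":[-0.14,0,0],"jaw":1},{"rot":[0,0,0],"travel":[0,0,0],"jaw":1}]'; python3 -c "
from h import *
T,im=wsnap('w16');print(T);snap('top','t16')"
```

```text
[[ 0.6668 -0.0532  0.065 ]]
[[-0.0005  0.8802  0.4745  0.4842]
 [-0.0067  0.4745 -0.8802 -0.0936]
 [-1.     -0.0036  0.0057  0.0424]
 [ 0.      0.      0.      1.    ]]
time: 14.05
position: [0.4901, -0.0934, 0.1764]
tool_rot: [0.833, 1.383, -0.838]
ft_force: [0.8, 0.3, -1.6]
grip_width: 0.337
[[ 0.0157  0.8801  0.4744  0.4901]
 [-0.013   0.4746 -0.8801 -0.0934]
 [-0.9998  0.0076  0.0189  0.1764]
 [ 0.      0.      0.      1.    ]]
```

View pics/w16.png

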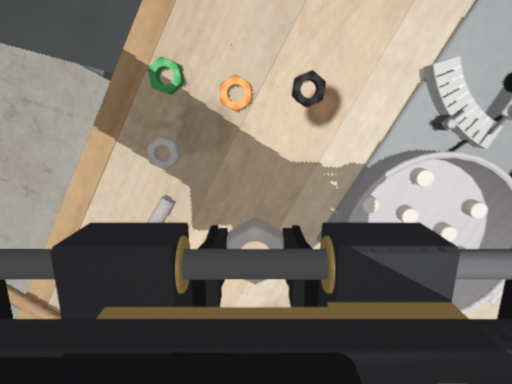

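View pics/t16.png

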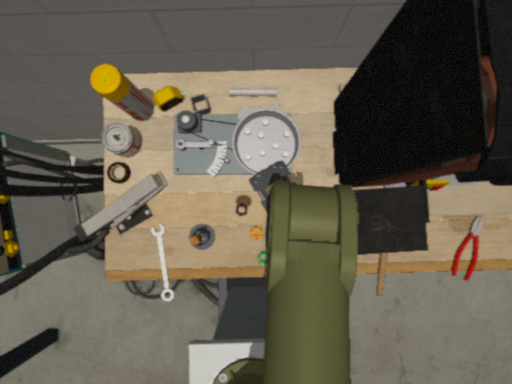

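```bash
python3 -m jog '[{"rot":[0,0.2,-0.09],"travel":[0,0.15,0.01],"jaw":1},{"rot":[0,0,0],"travel":[0,0.15,0.01],"jaw":1},{"rot":[0,0,0],"travel":[0,0.15,0.01],"jaw":1},{"rot":[0,0,0],"travel":[0.05,0.15,0.01],"jaw":1},{"rot":[0,0,0],"travel":[0.1,0,0],"jaw":1},{"rot":[0,0,0],"travel":[0.1,0,0],"jaw":1},{"rot":[0,0,0],"travel":[0,0,0],"jaw":1},{"rot":[0,0,0],"travel":[0,0,0],"jaw":1}]'; python3 -c "
from h import *
T,im=wsnap('w17');print(T);snap('scene','s17')
print(T[:3,:3].T@(np.array([.655,-.018,.048])-T[:3,3])/.3)"
```

```text
time: 14.95
position: [0.6485, -0.0179, 0.0927]
tool_rot: [0.836, 1.417, -0.842]
ft_force: [0.6, -0.0, 0.5]
grip_width: 0.339
[[-0.0131  0.8801  0.4746  0.6485]
 [ 0.0031  0.4747 -0.8801 -0.0179]
 [-0.9999 -0.01   -0.009   0.0927]
 [ 0.      0.      0.      1.    ]]
[0.1488 0.0204 0.0117]
```

View pics/w17.png

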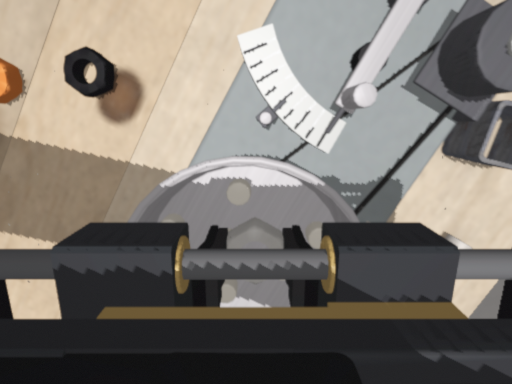

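View pics/s17.png

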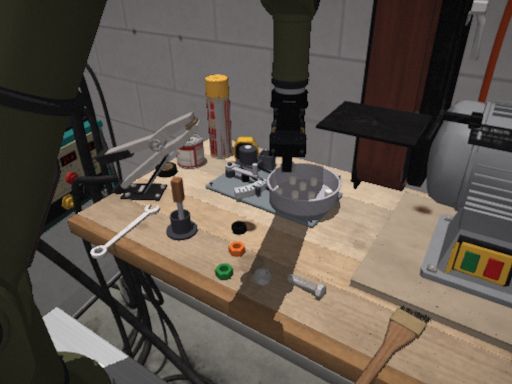

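```bash
python3 -c "
from h import *
im=cv2.imread('pics/w17.png');crop(im,110,140,390,240,2.8,'w17c')
T=np.load('pics/w17.npy')
from scipy.optimize import least_squares
q=ray('wrist',[[148,203],[190,172],[245,157],[300,167],[350,204]],.065,T)[:,:2]
print(q, least_squares(lambda c:np.linalg.norm(q-c,axis=1)-.084,[.66,-.06]))" | head -12
```

```text
[[ 0.5831 -0.0334]
 [ 0.5975 -0.0037]
 [ 0.6224  0.0199]
 [ 0.654   0.0302]
 [ 0.6924  0.0251]]      message: `gtol` termination condition is satisfied.
     success: True
      status: 1
         fun: [-1.379e-04 -5.525e-04  6.436e-04  3.942e-04 -6.224e-04]
           x: [ 6.645e-01 -5.351e-02]
        cost: 6.406265444666171e-07
         jac: [[ 9.707e-01 -2.404e-01]
               [ 8.021e-01 -5.972e-01]
```

View pics/w17c.png

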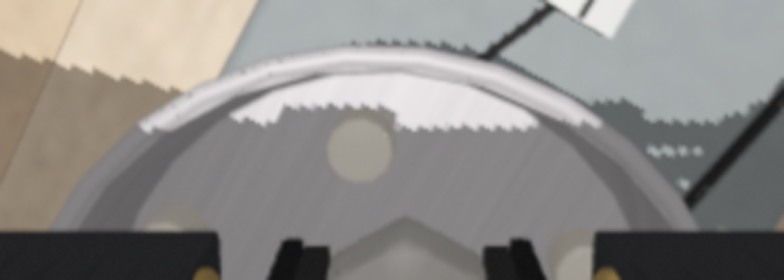

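```bash
python3 -m jog '[{"rot":[0,0,0],"travel":[0.05,0.02,0.004],"jaw":1},{"rot":[0,0,0],"travel":[0.05,0,0],"jaw":1},{"rot":[0,0,0],"travel":[0.05,0,0],"jaw":1},{"rot":[0,0,0],"travel":[0,0,0],"jaw":1},{"rot":[0,0,0],"travel":[0,0,0],"jaw":0},{"rot":[0,0,0],"travel":[0,0,0],"jaw":0},{"rot":[0,0,0],"travel":[0,0,0],"jaw":0},{"rot":[0,0,0],"travel":[0,0,0],"jaw":0}]'; python3 -m jog '[{"rot":[0,0,0],"travel":[-0.08,0,0],"jaw":0},{"rot":[0,0,0],"travel":[-0.14,0,0],"jaw":0},{"rot":[0,0,0],"travel":[-0.14,0,0],"jaw":0},{"rot":[0,0,0],"travel":[-0.14,0,0],"jaw":0}]'; python3 -c "
from h import *
T,im=wsnap('w18');print(T);snap('scene','s18')
im=cv2.imread('pics/s18.png');crop(im,250,150,360,230,6,'s18c')"
```

```text
time: 15.85
position: [0.6558, -0.0161, 0.05]
tool_rot: [0.837, 1.412, -0.841]
ft_force: [-0.4, 1.1, 0.3]
grip_width: 0.487
time: 16.25
position: [0.6566, -0.0164, 0.2012]
tool_rot: [0.837, 1.412, -0.841]
ft_force: [0.5, -0.1, -0.2]
grip_width: 0.5
[[-0.0089  0.8802  0.4745  0.6566]
 [ 0.0024  0.4745 -0.8803 -0.0164]
 [-1.     -0.0067 -0.0064  0.2012]
 [ 0.      0.      0.      1.    ]]
```

View pics/w18.png

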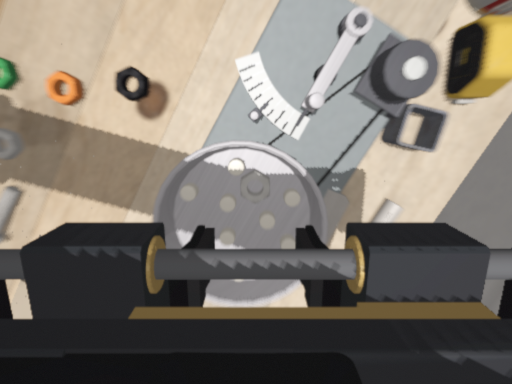

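View pics/s18c.png

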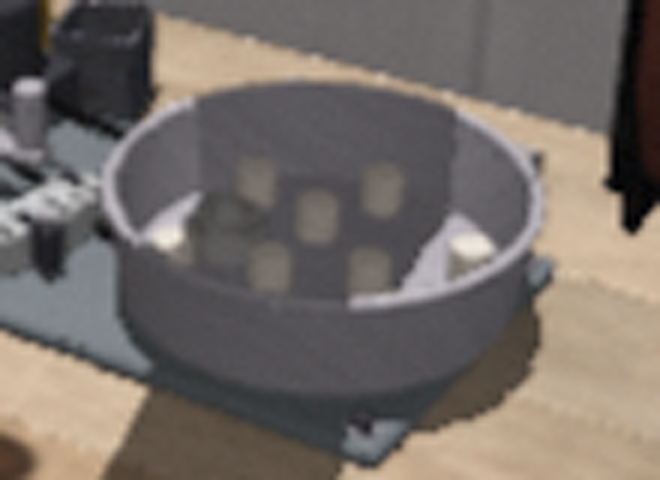

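```bash
python3 -m jog '[{"rot":[-1,0,0],"travel":[0,0,0],"jaw":0},{"rot":[-1,0,0],"travel":[0,0,0],"jaw":0},{"rot":[-1,0,0],"travel":[0,0,0],"jaw":0},{"rot":[-1,0,0],"travel":[0,0,0],"jaw":0},{"rot":[-1,0,0],"travel":[0,0,0],"jaw":0},{"rot":[-1,0,0],"travel":[0,0,0],"jaw":0},{"rot":[-1,0,0],"travel":[0,0,0],"jaw":0}]'; python3 -m jog '[{"rot":[-1,0,0],"travel":[0,0,0],"jaw":0},{"rot":[-1,0,0],"travel":[0,0,0],"jaw":0},{"rot":[-1,0,0],"travel":[0,0,0],"jaw":0},{"rot":[-1,0,0],"travel":[0,0,0],"jaw":0},{"rot":[-1,0,0],"travel":[0,0,0],"jaw":0},{"rot":[-1,0,0],"travel":[0,0,0],"jaw":0},{"rot":[-0.8,0,0],"travel":[0,0,0],"jaw":0}]';python3 -c "
from h import *
T=Rt();print(T);print(ctrl.get_state()['joint_positions'])
print(T[:3,:3].T@(np.array([.44,-.10,.2])-T[:3,3])/.3)"
```

```text
time: 17.05
position: [0.6567, -0.0166, 0.1992]
tool_rot: [0.363, 1.55, -0.363]
ft_force: [0.7, -0.2, 0.7]
grip_width: 0.501
time: 17.75
position: [0.6567, -0.0166, 0.1992]
tool_rot: [-0.101, 1.577, 0.105]
ft_force: [0.4, 0.5, -0.2]
grip_width: 0.496
[[-0.0092 -0.1305  0.9914  0.6567]
 [ 0.0024  0.9914  0.1306 -0.0166]
 [-1.      0.0036 -0.0089  0.1992]
 [ 0.      0.      0.      1.    ]]
[ 0.6589  0.5173 -0.9471  1.4298  0.414   1.4145  1.4093]
[ 0.0032 -0.1814 -0.7525]
```

```bash
python3 -m jog '[{"rot":[0,0,0],"travel":[0,0.01,-0.145],"jaw":0},{"rot":[0,0,0],"travel":[0,0.01,-0.145],"jaw":0},{"rot":[0,0,0],"travel":[0,0.01,-0.145],"jaw":0},{"rot":[0,0,0],"travel":[0,0.01,-0.145],"jaw":0},{"rot":[0,0,0],"travel":[0,0.01,-0.145],"jaw":0},{"rot":[0,0.8,0],"travel":[0.1,0,0],"jaw":0},{"rot":[0,0.8,0],"travel":[0.1,0,0],"jaw":0},{"rot":[0,0,0],"travel":[0,0,0],"jaw":0}]';python3 -c "
from h import *
T,im=wsnap('w19');print(T);print(ctrl.get_state()['joint_positions'])
print(T[:3,:3].T@(np.array([.397,-.03,.06])-T[:3,3])/.3)"
```

```text
time: 18.55
position: [0.4372, -0.0302, 0.1375]
tool_rot: [-0.102, 1.725, 0.103]
ft_force: [0.4, -0.8, 0.2]
grip_width: 0.503
[[-0.1557 -0.1267  0.9796  0.4372]
 [-0.0089  0.9919  0.1269 -0.0302]
 [-0.9878  0.011  -0.1555  0.1375]
 [ 0.      0.      0.      1.    ]]
[ 1.1108  0.2043 -1.1992  1.9082  0.1898  1.3194  1.5423]
[ 0.2759  0.0147 -0.0912]
```

View pics/w19.png

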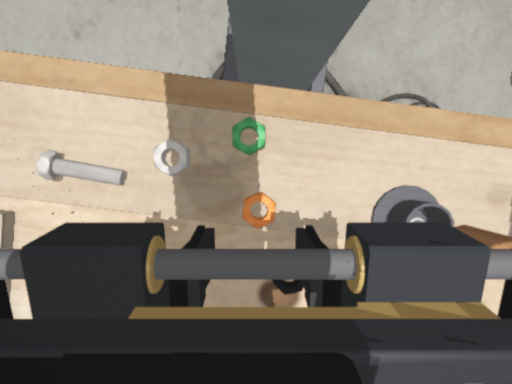

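```bash
python3 -c "
from h import *
im=cv2.imread('pics/w19.png');crop(im,30,110,290,240,3,'w19c')
T=np.load('pics/w19.npy');print(ray('wrist',[[171,157],[260,210],[122,177]],.016,T))"
```

```text
[[ 0.3961 -0.1082  0.016 ]
 [ 0.4339 -0.0224  0.016 ]
 [ 0.4195 -0.1502  0.016 ]]
```

View pics/w19c.png

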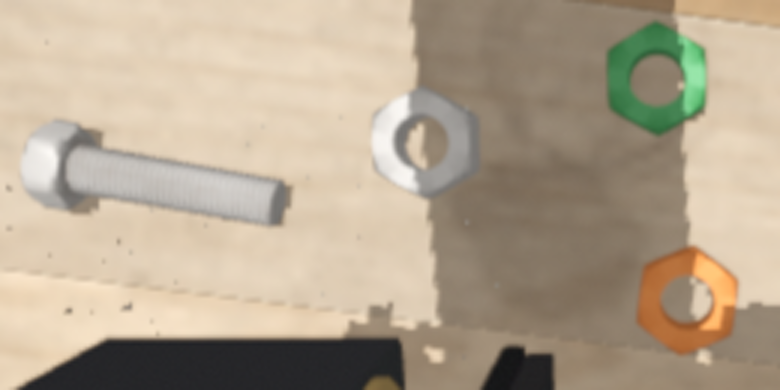

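```bash
python3 -m jog '[{"rot":[0,0,0],"travel":[0.09,0.005,-0.03],"jaw":0.1},{"rot":[0,0,0],"travel":[0.09,0.005,-0.03],"jaw":0.1},{"rot":[0,0,0],"travel":[0.09,0.005,-0.03],"jaw":0.1},{"rot":[0,0,0],"travel":[0,-0.13,0],"jaw":0.1},{"rot":[0,0,0],"travel":[0,-0.12,0],"jaw":0.1},{"rot":[0,0,0],"travel":[0,0,0],"jaw":0.1},{"rot":[0,0,0],"travel":[0,0,0],"jaw":0.1}]';python3 -c "
from h import *
T,im=wsnap('w20');print(T);print(ctrl.get_state()['joint_positions'])
print(T[:3,:3].T@(np.array([.3965,-.108,.006])-T[:3,3])/.3)"
```

```text
time: 19.3
position: [0.4105, -0.1041, 0.0662]
tool_rot: [-0.106, 1.716, 0.097]
ft_force: [0.8, 0.7, 0.8]
grip_width: 0.449
[[-0.1465 -0.126   0.9811  0.4105]
 [-0.0146  0.992   0.1252 -0.1041]
 [-0.9891  0.0041 -0.1472  0.0662]
 [ 0.      0.      0.      1.    ]]
[ 1.1904  0.255  -1.1237  2.0271  0.2764  1.1669  1.6319]
[ 0.2055 -0.0078 -0.018 ]
```

View pics/w20.png

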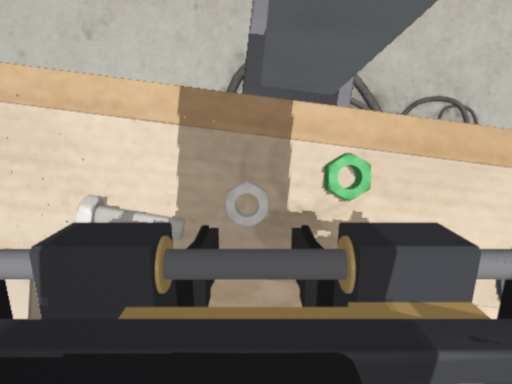

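```bash
python3 -c "
from h import *
T=np.load('pics/w20.npy');p=ray('wrist',[[247,204]],.016,T)[0];print(p);p[2]=.006;print(T[:3,:3].T@(p-T[:3,3])/.3)"; python3 -m jog '[{"rot":[0,0,0],"travel":[0.07,-0.004,-0.009],"jaw":0.1},{"rot":[0,0,0],"travel":[0.07,-0.004,-0.009],"jaw":0.1},{"rot":[0,0,0],"travel":[0,0,0],"jaw":0.1}]';python3 -c "
from h import *
T,im=wsnap('w21');print(T);print(ctrl.get_state()['joint_positions'])
print(T[:3,:3].T@(np.array([.3965,-.108,.006])-T[:3,3])/.3)"
```

```text
[ 0.3955 -0.1093  0.016 ]
[ 0.206  -0.0116 -0.0217]
time: 19.65
position: [0.3964, -0.1062, 0.0233]
tool_rot: [-0.108, 1.721, 0.101]
ft_force: [-0.8, 0.8, -0.2]
grip_width: 0.452
[[-0.1519 -0.1298  0.9798  0.3964]
 [-0.0142  0.9915  0.1292 -0.1062]
 [-0.9883  0.0057 -0.1524  0.0233]
 [ 0.      0.      0.      1.    ]]
[ 1.16    0.3102 -1.0865  2.0835  0.3389  1.0895  1.5896]
[ 0.057  -0.0062  0.0082]
```

View pics/w21.png

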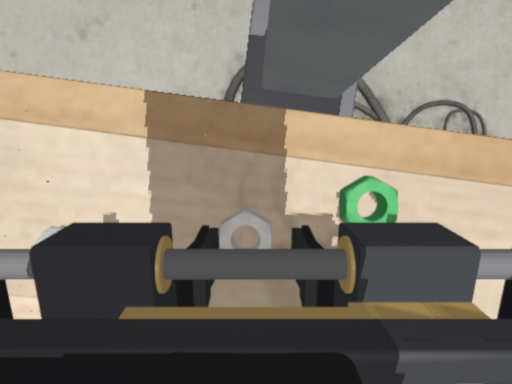

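```bash
python3 -m jog '[{"rot":[0,0,0],"travel":[0.01,-0.011,0.006],"jaw":0.1},{"rot":[0,0,0],"travel":[0.025,0,0],"jaw":0.1},{"rot":[0,0,0],"travel":[0.023,0,0],"jaw":0.1},{"rot":[0,0,0],"travel":[0,0,0],"jaw":0.2},{"rot":[0,0,0],"travel":[0,0,0],"jaw":0.3},{"rot":[0,0,0],"travel":[0,0,0],"jaw":1},{"rot":[0,0,0],"travel":[0,0,0],"jaw":1},{"rot":[0,0,0],"travel":[0,0,0],"jaw":1}]' 25;python3 -m jog '[{"rot":[0,0,0],"travel":[0,0,0],"jaw":1},{"rot":[0,0,0],"travel":[-0.03,0,0],"jaw":1},{"rot":[0,0,0],"travel":[-0.12,0,0],"jaw":1}]';python3 -c "
from h import *
T,im=wsnap('w22');print(T);print(ctrl.get_state()['joint_positions'],ctrl.get_state()['grip_width']*87)"
```

```text
time: 20.5
position: [0.3984, -0.1111, 0.0071]
tool_rot: [-0.108, 1.718, 0.098]
ft_force: [0.9, -0.3, -0.3]
grip_width: 0.332
time: 20.8
position: [0.4021, -0.1096, 0.0502]
tool_rot: [-0.105, 1.724, 0.101]
ft_force: [0.3, 0.2, -0.6]
grip_width: 0.337
[[-0.1541 -0.1279  0.9797  0.4021]
 [-0.0124  0.9918  0.1276 -0.1096]
 [-0.988   0.0075 -0.1544  0.0502]
 [ 0.      0.      0.      1.    ]]
[ 1.1947  0.2688 -1.1162  2.0397  0.2954  1.1459  1.6319] 29.592572750721693
```

View pics/w22.png

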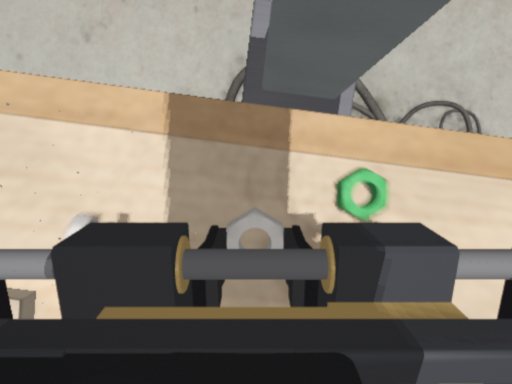

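```bash
python3 -m jog '[{"rot":[0,0,0],"travel":[-0.01,0.13,0],"jaw":1},{"rot":[0,0,0],"travel":[-0.01,0.13,0],"jaw":1},{"rot":[0,-0.8,0],"travel":[-0.13,0,0],"jaw":1},{"rot":[0,-0.8,0],"travel":[-0.13,0,0],"jaw":1},{"rot":[0,0,0],"travel":[-0.06,0,0.12],"jaw":1},{"rot":[0,0,0],"travel":[0,-0.02,0.15],"jaw":1},{"rot":[0,0,0],"travel":[0,0,0],"jaw":1}]';python3 -c "
from h import *
T=Rt();print(T);print(ctrl.get_state()['joint_positions'],ctrl.get_state()['grip_width']*87)
print(T[:3,:3].T@(np.array([.6295,-.066,.11])-T[:3,3])/.3)"
```

```text
time: 21.55
position: [0.4624, -0.0311, 0.1338]
tool_rot: [-0.095, 1.622, 0.107]
ft_force: [-1.3, -0.8, -1.2]
grip_width: 0.332
[[-0.0539 -0.1271  0.9904  0.4624]
 [ 0.0042  0.9918  0.1275 -0.0311]
 [-0.9985  0.0111 -0.053   0.1338]
 [ 0.      0.      0.      1.    ]]
[ 1.262   0.2227 -1.346   1.9343  0.222   1.2197  1.531 ] 28.872665638837983
[ 0.0487 -0.1869  0.5412]
```

```bash
python3 -m jog '[{"rot":[0,0,0],"travel":[0,-0.045,0.135],"jaw":1},{"rot":[0,0,0],"travel":[0,-0.045,0.135],"jaw":1},{"rot":[0,-0.3,0],"travel":[0,-0.045,0.135],"jaw":1},{"rot":[0,-0.3,0],"travel":[0,-0.045,0.135],"jaw":1},{"rot":[0,0,0],"travel":[0,0,0],"jaw":1},{"rot":[0,0,0],"travel":[0,0,0],"jaw":1}]';python3 -c "
from h import *
T,im=wsnap('w23');print(T);print(ctrl.get_state()['joint_positions'],ctrl.get_state()['grip_width']*87)
print(T[:3,:3].T@(np.array([.6295,-.066,.05])-T[:3,3])/.3)"
```

```text
time: 22.15
position: [0.6255, -0.0617, 0.1231]
tool_rot: [-0.093, 1.577, 0.111]
ft_force: [-0.4, 0.3, -0.4]
grip_width: 0.338
[[-0.0091 -0.1292  0.9916  0.6255]
 [ 0.0104  0.9915  0.1293 -0.0617]
 [-0.9999  0.0115 -0.0077  0.1231]
 [ 0.      0.      0.      1.    ]]
[ 0.8587  0.5862 -1.0859  1.5932  0.5224  1.2962  1.394 ] 29.206734487157096
[ 0.2433 -0.0187  0.0131]
```

View pics/w23.png

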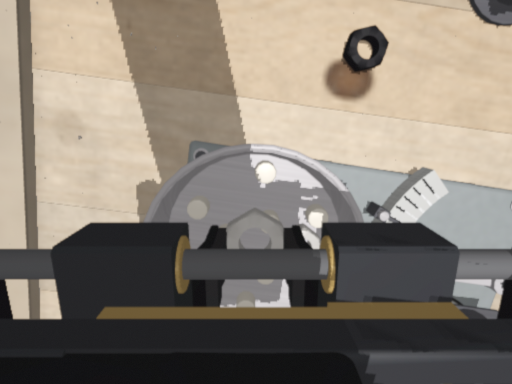

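```bash
python3 -m jog '[{"rot":[0,0,0],"travel":[0.09,-0.018,0.01],"jaw":1},{"rot":[0,0,0],"travel":[0.09,0,0],"jaw":1},{"rot":[0,0,0],"travel":[0.06,0,0],"jaw":1},{"rot":[0,0,0],"travel":[0,0,0],"jaw":1},{"rot":[0,0,0],"travel":[0,0,0],"jaw":0.1},{"rot":[0,0,0],"travel":[0,0,0],"jaw":0.1},{"rot":[0,0,0],"travel":[0,0,0],"jaw":0.1},{"rot":[0,0,0],"travel":[0,0,0],"jaw":0.1}]'; python3 -m jog '[{"rot":[0,0,0],"travel":[-0.08,0,0],"jaw":0},{"rot":[0,0,0],"travel":[-0.14,0,0],"jaw":0},{"rot":[0,0,0],"travel":[-0.14,0,-0.05],"jaw":0},{"rot":[0,0,0],"travel":[-0.1,0,-0.1],"jaw":0},{"rot":[0,0,0],"travel":[0,0,0],"jaw":0}]'; python3 -c "
from h import *
T,im=wsnap('w24');print(T);print(ctrl.get_state()['joint_positions']);snap('scene','s24')
im=cv2.imread('pics/s24.png');crop(im,250,150,360,230,6,'s24c')"
```

```text
time: 23.0
position: [0.63, -0.0669, 0.0531]
tool_rot: [-0.096, 1.573, 0.107]
ft_force: [-1.0, -0.5, -0.3]
grip_width: 0.449
time: 23.5
position: [0.586, -0.0741, 0.1951]
tool_rot: [-0.098, 1.569, 0.104]
ft_force: [0.3, -0.2, 0.5]
grip_width: 0.499
[[-0.0009 -0.1279  0.9918  0.586 ]
 [ 0.0038  0.9918  0.1279 -0.0741]
 [-1.      0.0039 -0.0004  0.1951]
 [ 0.      0.      0.      1.    ]]
[ 1.0028  0.4505 -1.1784  1.6128  0.4185  1.3665  1.4708]
```

View pics/w24.png

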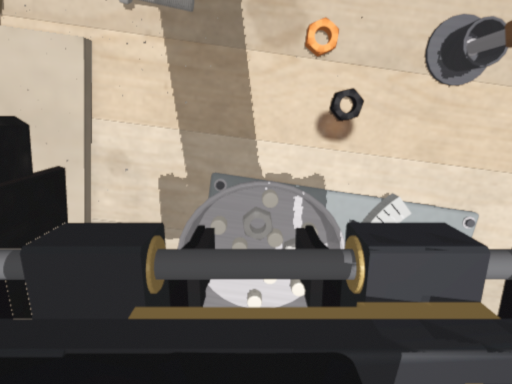

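View pics/s24c.png

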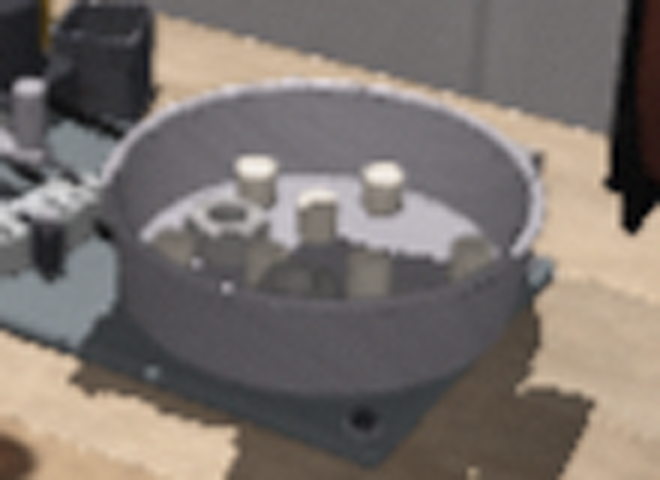

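```bash
python3 -m jog '[{"rot":[0,0,0],"travel":[-0.05,0.13,0],"jaw":0},{"rot":[0,0,0],"travel":[-0.05,0.13,0],"jaw":0},{"rot":[1,0,0],"travel":[0,0,0],"jaw":0},{"rot":[1,0,0],"travel":[0,0,0],"jaw":0},{"rot":[1,0,0],"travel":[0,0,0],"jaw":0},{"rot":[1,0,0],"travel":[0,0,0],"jaw":0},{"rot":[1,0,0],"travel":[0,0,0],"jaw":0},{"rot":[1,0,0],"travel":[0,0,0],"jaw":0}]'; python3 -m jog '[{"rot":[1,0,0],"travel":[0,0,0],"jaw":0},{"rot":[1,0,0],"travel":[0,0,0],"jaw":0},{"rot":[1,0,0],"travel":[0,0,0],"jaw":0},{"rot":[1,0,0],"travel":[0,0,0],"jaw":0},{"rot":[1,0,0],"travel":[0,0,0],"jaw":0},{"rot":[1,0,0],"travel":[0,0,0],"jaw":0},{"rot":[1,0,0],"travel":[0,0,0],"jaw":0},{"rot":[1,0,0],"travel":[0,0,0],"jaw":0}]'; python3 -m jog '[{"rot":[1,0,0],"travel":[0,0,0],"jaw":0},{"rot":[1,0,0],"travel":[0,0,0],"jaw":0},{"rot":[1,0,0],"travel":[0,0,0],"jaw":0},{"rot":[0,0,0],"travel":[0,0,0],"jaw":0}]'; python3 -c "
from h import *
T=Rt();print(T);print(ctrl.get_state()['joint_positions'])
print(T[:3,:3].T@(np.array([.46,.06,.24])-T[:3,3])/.3)"
```

```text
time: 24.4
position: [0.5756, 0.0037, 0.2194]
tool_rot: [0.317, 1.558, -0.307]
ft_force: [-0.6, 0.9, 0.3]
grip_width: 0.505
time: 25.2
position: [0.5756, 0.0037, 0.2194]
tool_rot: [0.856, 1.409, -0.852]
ft_force: [-0.4, 0.4, -0.1]
grip_width: 0.5
time: 25.6
position: [0.5756, 0.0036, 0.2195]
tool_rot: [1.051, 1.316, -1.049]
ft_force: [-0.3, 0.3, 0.4]
grip_width: 0.501
[[-0.0082  0.9766  0.2151  0.5756]
 [ 0.0079  0.2151 -0.9766  0.0036]
 [-0.9999 -0.0063 -0.0095  0.2195]
 [ 0.      0.      0.      1.    ]]
[ 0.7392  0.2883 -0.935   1.6131  0.2264  1.3663 -0.007 ]
[-0.0635 -0.3364 -0.267 ]
```

```bash
python3 -m jog '[{"rot":[0,0,0],"travel":[-0.02,-0.115,-0.08],"jaw":0},{"rot":[0,0,0],"travel":[-0.02,-0.115,-0.08],"jaw":0},{"rot":[0,0,0],"travel":[-0.02,-0.115,-0.08],"jaw":0},{"rot":[0,0,0],"travel":[0,0,0],"jaw":0},{"rot":[0,0,0],"travel":[0,0,0],"jaw":0}]'; python3 -c "
from h import *
T,im=wsnap('w25');print(T);print(ctrl.get_state()['joint_positions'])"
```

```text
time: 26.1
position: [0.4593, 0.0511, 0.2404]
tool_rot: [1.048, 1.31, -1.048]
ft_force: [-0.0, -0.0, 0.2]
grip_width: 0.501
[[-0.0044  0.9762  0.2166  0.4593]
 [ 0.0035  0.2166 -0.9762  0.0511]
 [-1.     -0.0035 -0.0043  0.2404]
 [ 0.      0.      0.      1.    ]]
[ 0.8962 -0.0943 -0.9842  1.8346 -0.0868  1.365   0.1495]
```

View pics/w25.png

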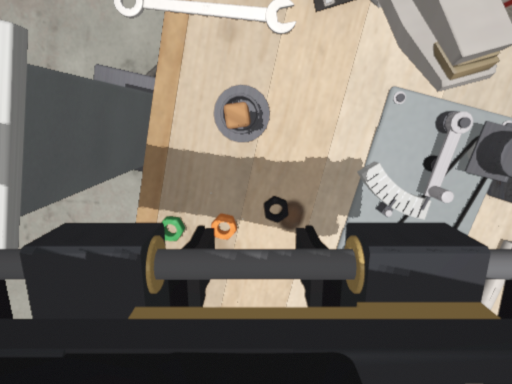

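```bash
python3 -c "
from h import *
im=cv2.imread('pics/w25.png');crop(im,205,75,280,150,8,'w25c')
T=np.load('pics/w25.npy');print(ray('wrist',[[237,115],[242,114]],[.132,.005],T))"
```

```text
[[0.4301 0.117  0.132 ]
 [0.4285 0.1191 0.005 ]]
```

View pics/w25c.png

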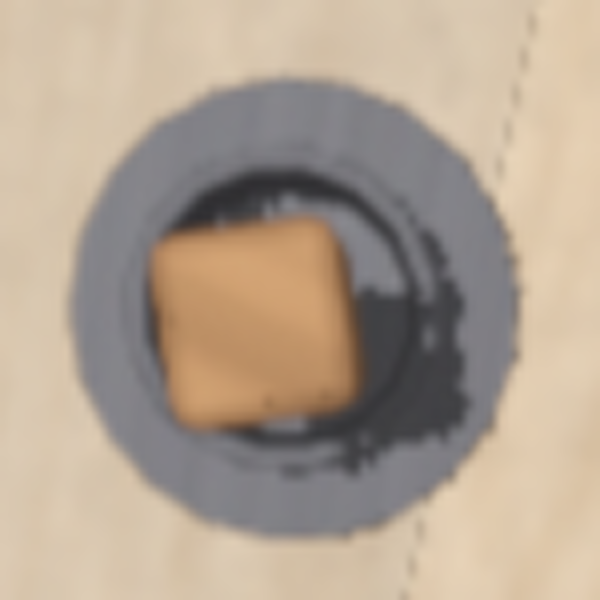

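```bash
python3 -m jog '[{"rot":[-0.82,0,0],"travel":[0,0,0],"jaw":0},{"rot":[-0.82,0,0],"travel":[0,0,0],"jaw":0},{"rot":[0,0,0],"travel":[0.05,-0.009,-0.117],"jaw":0},{"rot":[0,0,0],"travel":[0.1,-0.009,-0.117],"jaw":0},{"rot":[0,0,0],"travel":[0.1,0,0],"jaw":0},{"rot":[0,0,0],"travel":[0,0,0],"jaw":0},{"rot":[0,0,0],"travel":[0,0,0],"jaw":0}]'; python3 -c "
from h import *
T,im=wsnap('w26');print(T);print(ctrl.get_state()['joint_positions'])"
```

```text
time: 26.85
position: [0.4296, 0.1153, 0.1656]
tool_rot: [0.946, 1.371, -0.939]
ft_force: [-0.0, 0.3, 0.9]
grip_width: 0.498
[[-0.0085  0.9361  0.3515  0.4296]
 [ 0.0106  0.3516 -0.9361  0.1153]
 [-0.9999 -0.0043 -0.0129  0.1656]
 [ 0.      0.      0.      1.    ]]
[ 0.8335 -0.0868 -1.0794  1.974  -0.0938  1.2139  0.1474]
```

View pics/w26.png

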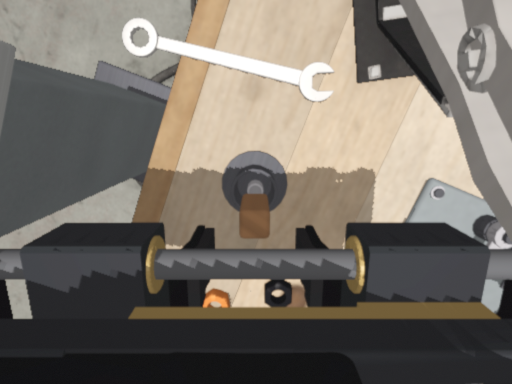

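```bash
python3 -c "
from h import *
im=cv2.imread('pics/w26.png');crop(im,215,145,300,255,5.4,'w26c')
T=np.load('pics/w26.npy')
print(proj('wrist',np.array([[.43,.117,.132],[.429,.113,.132],[.43,.117,.08],[.4285,.119,.005]]),T))"
```

```text
[[255.2915 225.3916]
 [251.6667 230.3971]
 [255.3938 204.8315]
 [254.802  184.0021]]
```

View pics/w26c.png

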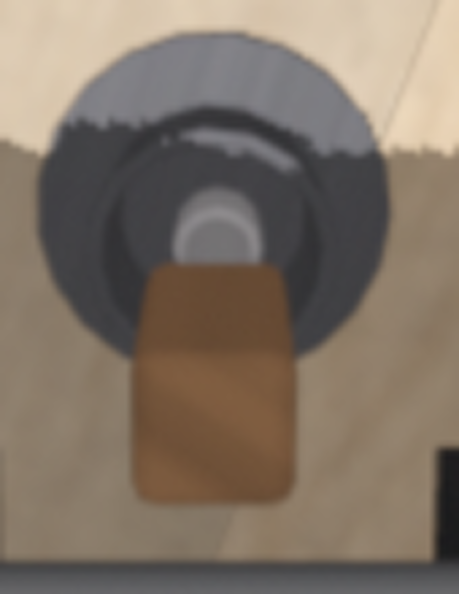

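```bash
python3 -m jog '[{"rot":[0,-0.15,0.05],"travel":[0.06,0.002,-0.003],"jaw":0.2},{"rot":[0,0,0],"travel":[0.07,0,0],"jaw":0.2},{"rot":[0,0,0],"travel":[0.07,0,0],"jaw":0.2},{"rot":[0,0,0],"travel":[0.06,0,0],"jaw":0.2},{"rot":[0,0,0],"travel":[0,0,0],"jaw":0.2},{"rot":[0,0,0],"travel":[0,0,0],"jaw":0.2}]'; python3 -c "
from h import *
T,im=wsnap('w27');print(T);print(ctrl.get_state()['ft_force'])"
```

```text
time: 27.5
position: [0.4306, 0.1165, 0.0888]
tool_rot: [0.941, 1.354, -0.941]
ft_force: [0.3, 0.1, 0.0]
grip_width: 0.399
[[ 0.0031  0.9365  0.3507  0.4306]
 [-0.0019  0.3507 -0.9365  0.1165]
 [-1.      0.0022  0.0029  0.0888]
 [ 0.      0.      0.      1.    ]]
[0.2272 0.2146 0.0535]
```

View pics/w27.png

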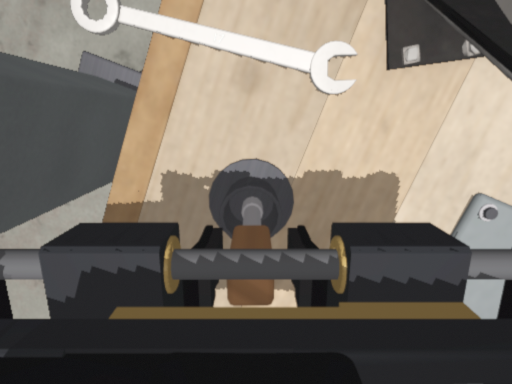

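Well centred; close, and read the grip pose.

```bash
python3 -m jog '[{"rot":[0,0,0],"travel":[0,0,0],"jaw":0.4},{"rot":[0,0,0],"travel":[0,0,0],"jaw":1},{"rot":[0,0,0],"travel":[0,0,0],"jaw":1},{"rot":[0,0,0],"travel":[0,0,0],"jaw":1},{"rot":[0,0,0],"travel":[0,0,0],"jaw":1},{"rot":[0,0,0],"travel":[0,0,0],"jaw":1}]' 45; python3 -c "
from h import *
T,im=wsnap('w28');print(T);s=ctrl.get_state();print(s['ft_force'],s['grip_width']*87)"
```

```text
time: 28.15
position: [0.4298, 0.1166, 0.0882]
tool_rot: [0.939, 1.353, -0.941]
ft_force: [-1.0, -1.0, 5.5]
grip_width: 0.225
[[ 0.003   0.9361  0.3518  0.4298]
 [-0.0039  0.3518 -0.9361  0.1166]
 [-1.      0.0014  0.0046  0.0882]
 [ 0.      0.      0.      1.    ]]
[-0.9332 -0.0865  6.4922] 19.85285073375158
```

View pics/w28.png

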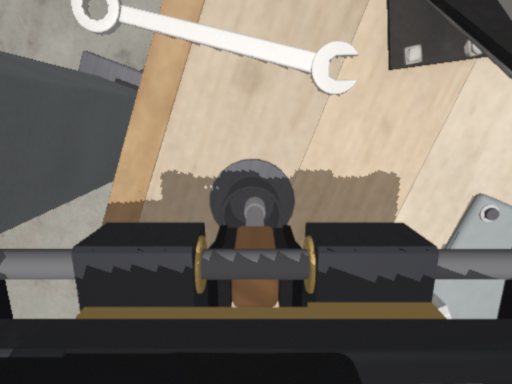

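```bash
python3 -c "
from h import *
C=np.array([.664,-.054,0])
T=np.load('pics/w24.npy');print(ray('wrist',[[271,200],[218,228],[275,240],[254,300],[298,289],[258,223]],.041,T)-C)
T=np.load('pics/w18.npy');print(ray('wrist',[[236,166],[188,193],[228,204],[292,198],[268,221],[227,238],[288,243],[257,185]],.041,T)-C)"; python3 -m jog '[{"rot":[0,0,0],"travel":[-0.05,0,0],"jaw":1},{"rot":[0,0,0],"travel":[-0.12,0,0],"jaw":1},{"rot":[0,0,0],"travel":[-0.12,0,0],"jaw":1},{"rot":[0,0,0],"travel":[-0.1,0,0],"jaw":1},{"rot":[0,0,0],"travel":[0,0,0],"jaw":1}]'; python3 -c "
from h import *
T=Rt();print(T);s=ctrl.get_state();print(s['ft_force'],s['joint_positions'])
print(T[:3,:3].T@(np.array([.664+.028,-.054-.012,.19])-T[:3,3])/.3)"
```

```text
[[-0.0669 -0.0005  0.041 ]
 [-0.0301 -0.0511  0.041 ]
 [-0.0243  0.0098  0.041 ]
 [ 0.0487 -0.0032  0.041 ]
 [ 0.0293  0.043   0.041 ]
 [-0.0408 -0.0104  0.041 ]]
[[-0.0344  0.0473  0.041 ]
 [-0.0652 -0.0011  0.041 ]
 [-0.0234  0.0081  0.041 ]
 [ 0.0321  0.0453  0.041 ]
 [ 0.0222  0.0116  0.041 ]
 [-0.0072 -0.026   0.041 ]
 [ 0.0531  0.0001  0.041 ]
 [-0.0064  0.0402  0.041 ]]
time: 28.7
position: [0.4315, 0.1175, 0.2079]
tool_rot: [0.94, 1.348, -0.938]
ft_force: [-0.1, 0.3, -1.0]
grip_width: 0.225
[[ 0.0092  0.9361  0.3515  0.4315]
 [-0.0046  0.3516 -0.9361  0.1175]
 [-0.9999  0.007   0.0075  0.2079]
 [ 0.      0.      0.      1.    ]]
[-0.1193  0.304  -1.0447] [ 0.8676 -0.1675 -1.0775  1.9214 -0.1466  1.2948  0.1943]
[0.0705 0.5975 0.8775]
```

```bash
python3 -m jog '[{"rot":[0,0.1,-0.1],"travel":[0,0.085,0.125],"jaw":1},{"rot":[0,0,0],"travel":[0,0.085,0.125],"jaw":1},{"rot":[0,0,0],"travel":[0,0.085,0.125],"jaw":1},{"rot":[0,0,0],"travel":[0,0.085,0.125],"jaw":1},{"rot":[0,0,0],"travel":[0,0.085,0.125],"jaw":1},{"rot":[0,0,0],"travel":[0,0.085,0.125],"jaw":1},{"rot":[0,0,0],"travel":[0.03,0.085,0.125],"jaw":1},{"rot":[0,0,0],"travel":[0,0,0],"jaw":1}]'; python3 -m jog '[{"rot":[0,0,0],"travel":[0,0,0],"jaw":1}]'; python3 -c "
from h import *
T,im=wsnap('w30');print(T);s=ctrl.get_state();print(s['ft_force'],s['joint_positions'])
snap('scene','s30');snap('top','t30')
im=cv2.imread('pics/s30.png');crop(im,240,100,370,230,4.5,'s30c')
print(T[:3,:3].T@(np.array([.664+.028,-.054-.012,.109])-T[:3,3])/.3)"
```

```text
time: 29.5
position: [0.6903, -0.0724, 0.1865]
tool_rot: [0.943, 1.369, -0.953]
ft_force: [-0.6, -0.7, -2.4]
grip_width: 0.231
time: 29.6
position: [0.6877, -0.0661, 0.1898]
tool_rot: [0.94, 1.372, -0.947]
ft_force: [-0.3, 1.0, -0.4]
grip_width: 0.222
[[-0.014   0.9363  0.3508  0.6877]
 [ 0.0045  0.3509 -0.9364 -0.0661]
 [-0.9999 -0.0115 -0.0092  0.1898]
 [ 0.      0.      0.      1.    ]]
[-0.2347  0.3547 -1.3431] [ 0.6812  0.6058 -0.9504  1.3406  0.4795  1.4466  0.1164]
[0.2691 0.0166 0.0072]
```

View pics/w30.png

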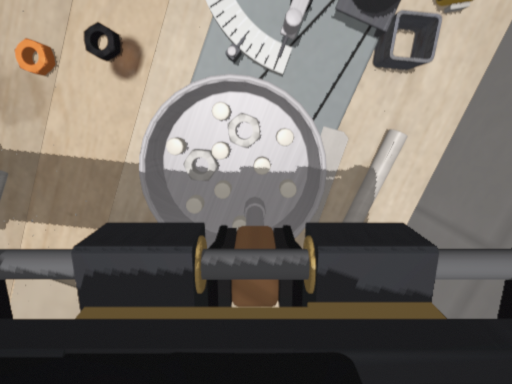

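View pics/s30c.png

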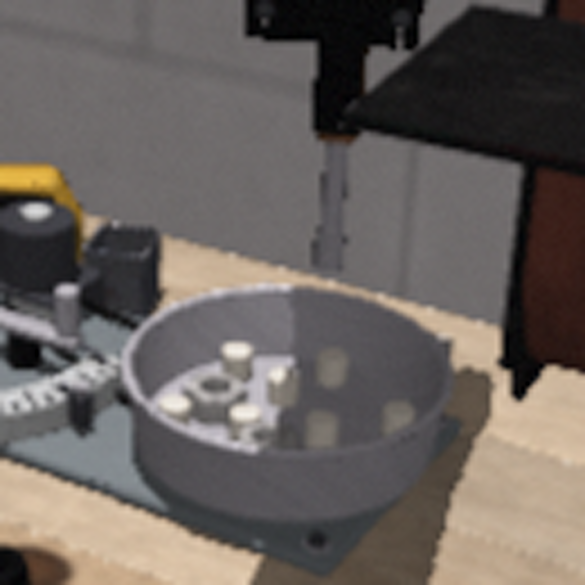

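View pics/t30.png

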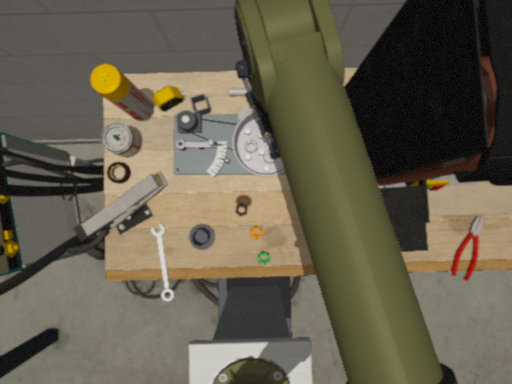

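```bash
python3 -c "
from h import *
from scipy.optimize import least_squares
T=np.load('pics/w30.npy')
q=ray('wrist',[[140,165],[326,160],[235,76],[170,103],[298,100],[150,205]],.065,T)[:,:2]
r=least_squares(lambda c:np.linalg.norm(q-c,axis=1)-.084,[.66,-.06]);print(r.x,r.fun)
# floor circle
C=r.x
print('stirrer foot px pred',proj('wrist',np.array([.688,-.066,.11]),T))
print(ray('wrist',[[244,130],[201,165]],.041,T)[:,:2]-C, ray('wrist',[[221,111],[176,146],[221,151],[285,137],[262,166],[222,191],[289,190],[194,206],[239,226]],.041,T)[:,:2]-C)
im=cv2.imread('pics/w30.png');crop(im,130,70,340,240,3.6,'w30c')"
```

```text
[ 0.6629 -0.0548] [ 0.0014 -0.0005  0.     -0.0014  0.0013 -0.    ]
stirrer foot px pred [[255.2521 208.1369]]
[[-0.0058  0.0391]
 [-0.0337 -0.0071]] [[-0.032   0.0479]
 [-0.062   0.0019]
 [-0.0198  0.0126]
 [ 0.0331  0.0466]
 [ 0.0225  0.0129]
 [-0.006  -0.0245]
 [ 0.056  -0.    ]
 [-0.0273 -0.049 ]
 [ 0.0223 -0.053 ]]
```

View pics/w30c.png

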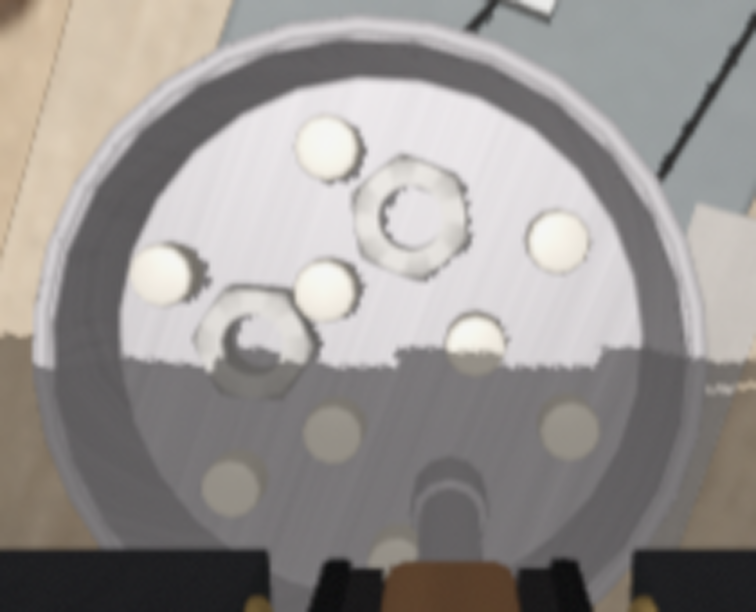

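```bash
python3 -m jog '[{"rot":[0,-0.1,0.12],"travel":[0.06,0.012,0.007],"jaw":1},{"rot":[0,0,0],"travel":[0.07,0,0],"jaw":1},{"rot":[0,0,0],"travel":[0.06,0,0],"jaw":1},{"rot":[0,0,0],"travel":[0.04,0,0],"jaw":1},{"rot":[0,0,0],"travel":[0,0,0],"jaw":1},{"rot":[0,0,0],"travel":[0,0,0],"jaw":1}]'; python3 -c "
from h import *
T,im=wsnap('w31');print(T);s=ctrl.get_state();print(s['ft_force'],s['joint_positions'])
print(T[:3,:3].T@(np.array([.6909,-.0668,.109])-T[:3,3])/.3)"
```

```text
time: 30.35
position: [0.6927, -0.0665, 0.1251]
tool_rot: [0.94, 1.353, -0.939]
ft_force: [-0.1, -0.0, -1.8]
grip_width: 0.227
[[ 0.0045  0.936   0.3519  0.6927]
 [-0.0027  0.3519 -0.936  -0.0665]
 [-1.      0.0033  0.0041  0.1251]
 [ 0.      0.      0.      1.    ]]
[-0.4295 -0.1345 -1.3207] [ 0.6782  0.6473 -0.9238  1.4209  0.5228  1.3236  0.0878]
[ 0.0535 -0.0063 -0.0015]
```

View pics/w31.png

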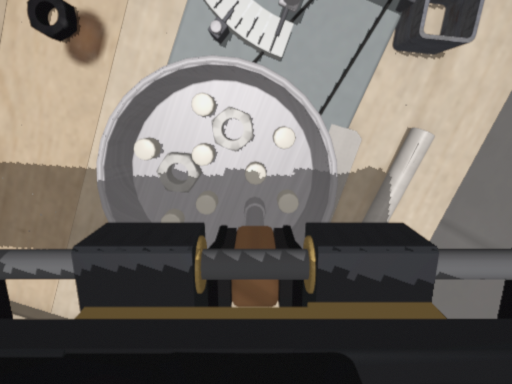

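```bash
python3 -m jog '[{"rot":[0,0,0],"travel":[0.03,-0.006,-0.002],"jaw":1},{"rot":[0,0,0],"travel":[0.022,0,0],"jaw":1},{"rot":[0,0,0],"travel":[0,0,0],"jaw":1},{"rot":[0,0,0],"travel":[0,0,0],"jaw":1}]'; python3 -c "
from h import *
T,im=wsnap('w32');print(T);s=ctrl.get_state();print(s['ft_force'])
C=np.array([.6629,-.0548]);d=T[:2,3]-C;print(d,np.linalg.norm(d),np.degrees(np.arctan2(d[1],d[0])))
a0=np.arctan2(d[1],d[0]);n=24
a=a0-np.arange(n+1)*2*np.pi/n; p=.03*np.c_[np.cos(a),np.sin(a)]
M=T[:2,1:3]
st=np.diff(p,axis=0)@M/.3
acc=np.round(np.cumsum(st,0),3); st=np.diff(np.r_[[[0,0]],acc],axis=0)
for i in range(0,n,8): print(','.join('[0,%.3f,%.3f]'%tuple(x) for x in st[i:i+8]))
"
```

```text
time: 30.8
position: [0.6906, -0.0669, 0.1086]
tool_rot: [0.94, 1.354, -0.94]
ft_force: [0.3, 0.3, -1.5]
grip_width: 0.228
[[ 0.0034  0.9361  0.3517  0.6906]
 [-0.0027  0.3517 -0.9361 -0.0669]
 [-1.      0.0023  0.0037  0.1086]
 [ 0.      0.      0.      1.    ]]
[-0.9413 -0.0342 -1.2739]
[ 0.0277 -0.0121] 0.030209243177966073 -23.527614294953395
[0,-0.020,0.016],[0,-0.024,0.011],[0,-0.026,0.003],[0,-0.026,-0.003],[0,-0.024,-0.009],[0,-0.021,-0.016],[0,-0.017,-0.020],[0,-0.010,-0.024]
[0,-0.004,-0.026],[0,0.003,-0.026],[0,0.010,-0.024],[0,0.015,-0.021],[0,0.021,-0.016],[0,0.024,-0.011],[0,0.026,-0.004],[0,0.026,0.003]
[0,0.024,0.010],[0,0.021,0.016],[0,0.016,0.020],[0,0.010,0.024],[0,0.004,0.026],[0,-0.003,0.026],[0,-0.009,0.024],[0,-0.016,0.021]
```

```bash
python3 -m jog '[{"rot":[0,0,0],"travel":[0,-0.020,0.016],"jaw":1},{"rot":[0,0,0],"travel":[0,-0.024,0.011],"jaw":1},{"rot":[0,0,0],"travel":[0,-0.026,0.003],"jaw":1},{"rot":[0,0,0],"travel":[0,-0.026,-0.003],"jaw":1},{"rot":[0,0,0],"travel":[0,-0.024,-0.009],"jaw":1},{"rot":[0,0,0],"travel":[0,-0.021,-0.016],"jaw":1},{"rot":[0,0,0],"travel":[0,-0.017,-0.020],"jaw":1},{"rot":[0,0,0],"travel":[0,-0.010,-0.024],"jaw":1}]'
python3 -m jog '[{"rot":[0,0,0],"travel":[0,-0.004,-0.026],"jaw":1},{"rot":[0,0,0],"travel":[0,0.003,-0.026],"jaw":1},{"rot":[0,0,0],"travel":[0,0.010,-0.024],"jaw":1},{"rot":[0,0,0],"travel":[0,0.015,-0.021],"jaw":1},{"rot":[0,0,0],"travel":[0,0.021,-0.016],"jaw":1},{"rot":[0,0,0],"travel":[0,0.024,-0.011],"jaw":1},{"rot":[0,0,0],"travel":[0,0.026,-0.004],"jaw":1},{"rot":[0,0,0],"travel":[0,0.026,0.003],"jaw":1}]'
python3 -m jog '[{"rot":[0,0,0],"travel":[0,0.024,0.010],"jaw":1},{"rot":[0,0,0],"travel":[0,0.021,0.016],"jaw":1},{"rot":[0,0,0],"travel":[0,0.016,0.020],"jaw":1},{"rot":[0,0,0],"travel":[0,0.010,0.024],"jaw":1},{"rot":[0,0,0],"travel":[0,0.004,0.026],"jaw":1},{"rot":[0,0,0],"travel":[0,-0.003,0.026],"jaw":1},{"rot":[0,0,0],"travel":[0,-0.009,0.024],"jaw":1},{"rot":[0,0,0],"travel":[0,-0.016,0.021],"jaw":1}]'
python3 -c "
from h import *
T,im=wsnap('w33');print(T);s=ctrl.get_state();print(s['ft_force'],s['joint_positions'])
snap('scene','s33');im=cv2.imread('pics/s33.png');crop(im,240,100,370,230,4.5,'s33c')"
```

```text
time: 31.65
position: [0.6384, -0.0723, 0.1088]
tool_rot: [0.94, 1.353, -0.94]
ft_force: [-0.2, -0.9, -1.3]
grip_width: 0.226
time: 32.45
position: [0.6581, -0.0309, 0.1076]
tool_rot: [0.932, 1.351, -0.951]
ft_force: [-2.8, -10.7, 0.1]
grip_width: 0.225
time: 33.25
position: [0.6907, -0.0674, 0.1088]
tool_rot: [0.94, 1.353, -0.94]
ft_force: [-0.1, -0.0, -1.9]
grip_width: 0.226
[[ 0.0038  0.9361  0.3516  0.6907]
 [-0.0025  0.3516 -0.9361 -0.0674]
 [-1.      0.0027  0.0037  0.1088]
 [ 0.      0.      0.      1.    ]]
[-0.6616 -2.4505 -1.8857] [ 0.6824  0.6572 -0.9168  1.443   0.5325  1.298   0.082 ]
```

View pics/w33.png

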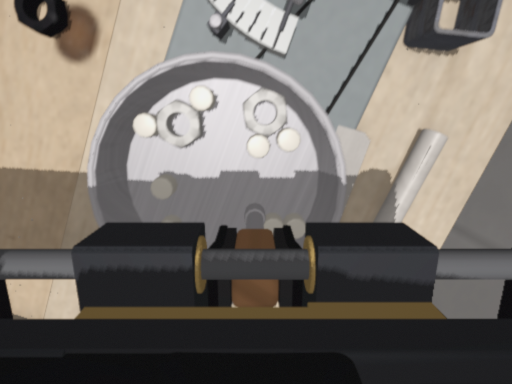

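View pics/s33c.png

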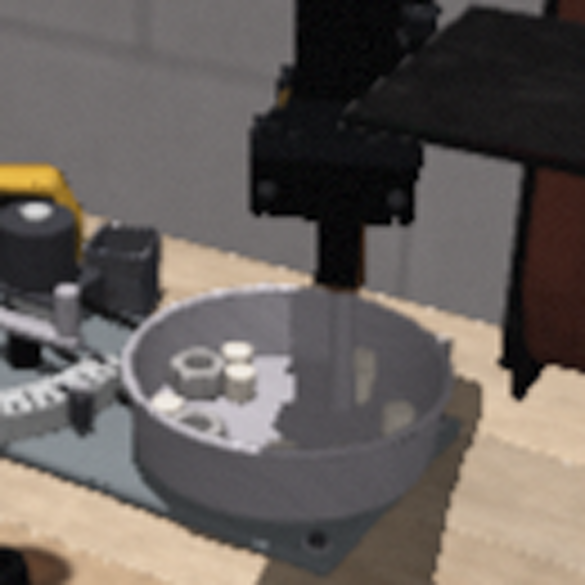

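```bash
python3 -m jog '[{"rot":[0,0,0],"travel":[0,-0.020,0.016],"jaw":1},{"rot":[0,0,0],"travel":[0,-0.024,0.011],"jaw":1},{"rot":[0,0,0],"travel":[0,-0.026,0.003],"jaw":1},{"rot":[0,0,0],"travel":[0,-0.026,-0.003],"jaw":1},{"rot":[0,0,0],"travel":[0,-0.024,-0.009],"jaw":1},{"rot":[0,0,0],"travel":[0,-0.021,-0.016],"jaw":1},{"rot":[0,0,0],"travel":[0,-0.017,-0.020],"jaw":1},{"rot":[0,0,0],"travel":[0,-0.010,-0.024],"jaw":1}]'
python3 -m jog '[{"rot":[0,0,0],"travel":[0,-0.004,-0.026],"jaw":1},{"rot":[0,0,0],"travel":[0,0.003,-0.026],"jaw":1},{"rot":[0,0,0],"travel":[0,0.010,-0.024],"jaw":1},{"rot":[0,0,0],"travel":[0,0.015,-0.021],"jaw":1},{"rot":[0,0,0],"travel":[0,0.021,-0.016],"jaw":1},{"rot":[0,0,0],"travel":[0,0.024,-0.011],"jaw":1},{"rot":[0,0,0],"travel":[0,0.026,-0.004],"jaw":1},{"rot":[0,0,0],"travel":[0,0.026,0.003],"jaw":1}]'
python3 -m jog '[{"rot":[0,0,0],"travel":[0,0.024,0.010],"jaw":1},{"rot":[0,0,0],"travel":[0,0.021,0.016],"jaw":1},{"rot":[0,0,0],"travel":[0,0.016,0.020],"jaw":1},{"rot":[0,0,0],"travel":[0,0.010,0.024],"jaw":1},{"rot":[0,0,0],"travel":[0,0.004,0.026],"jaw":1},{"rot":[0,0,0],"travel":[0,-0.003,0.026],"jaw":1},{"rot":[0,0,0],"travel":[0,-0.009,0.024],"jaw":1},{"rot":[0,0,0],"travel":[0,-0.016,0.021],"jaw":1}]'
python3 -c "
from h import *
T,im=wsnap('w34');print(T);s=ctrl.get_state();print(s['ft_force'],s['joint_positions'])"
```

```text
time: 34.15
position: [0.6384, -0.0723, 0.1088]
tool_rot: [0.94, 1.353, -0.94]
ft_force: [0.3, -0.5, -1.9]
grip_width: 0.222
time: 34.95
position: [0.6607, -0.0243, 0.1086]
tool_rot: [0.94, 1.353, -0.939]
ft_force: [-0.5, -0.5, -2.7]
grip_width: 0.224
time: 35.75
position: [0.6907, -0.0678, 0.1089]
tool_rot: [0.94, 1.353, -0.94]
ft_force: [0.3, -0.0, -0.9]
grip_width: 0.226
[[ 0.0039  0.9363  0.3512  0.6907]
 [-0.0028  0.3513 -0.9363 -0.0678]
 [-1.      0.0026  0.004   0.1089]
 [ 0.      0.      0.      1.    ]]
[-0.8059 -1.2211 -1.3479] [ 0.6831  0.6575 -0.9177  1.443   0.5332  1.2983  0.0816]
```

View pics/w34.png

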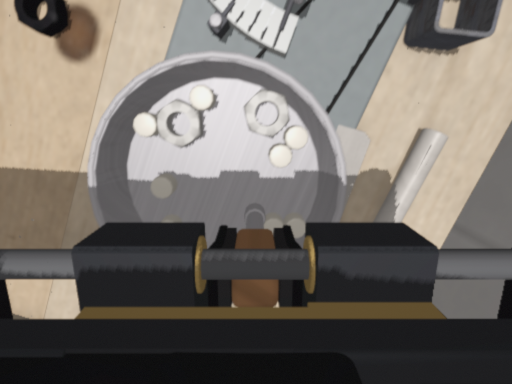

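```bash
python3 -m jog '[{"rot":[0,0,0],"travel":[0,-0.020,0.016],"jaw":1},{"rot":[0,0,0],"travel":[0,-0.024,0.011],"jaw":1},{"rot":[0,0,0],"travel":[0,-0.026,0.003],"jaw":1},{"rot":[0,0,0],"travel":[0,-0.026,-0.003],"jaw":1},{"rot":[0,0,0],"travel":[0,-0.024,-0.009],"jaw":1},{"rot":[0,0,0],"travel":[0,-0.021,-0.016],"jaw":1},{"rot":[0,0,0],"travel":[0,-0.017,-0.020],"jaw":1},{"rot":[0,0,0],"travel":[0,-0.010,-0.024],"jaw":1}]'
python3 -m jog '[{"rot":[0,0,0],"travel":[0,-0.004,-0.026],"jaw":1},{"rot":[0,0,0],"travel":[0,0.003,-0.026],"jaw":1},{"rot":[0,0,0],"travel":[0,0.010,-0.024],"jaw":1},{"rot":[0,0,0],"travel":[0,0.015,-0.021],"jaw":1},{"rot":[0,0,0],"travel":[0,0.021,-0.016],"jaw":1},{"rot":[0,0,0],"travel":[0,0.024,-0.011],"jaw":1},{"rot":[0,0,0],"travel":[0,0.026,-0.004],"jaw":1},{"rot":[0,0,0],"travel":[0,0.026,0.003],"jaw":1}]'
python3 -m jog '[{"rot":[0,0,0],"travel":[0,0.024,0.010],"jaw":1},{"rot":[0,0,0],"travel":[0,0.021,0.016],"jaw":1},{"rot":[0,0,0],"travel":[0,0.016,0.020],"jaw":1},{"rot":[0,0,0],"travel":[0,0.010,0.024],"jaw":1},{"rot":[0,0,0],"travel":[0,0.004,0.026],"jaw":1},{"rot":[0,0,0],"travel":[0,-0.003,0.026],"jaw":1},{"rot":[0,0,0],"travel":[0,-0.009,0.024],"jaw":1},{"rot":[0,0,0],"travel":[0,-0.016,0.021],"jaw":1}]'
python3 -m jog '[{"rot":[0,0,0],"travel":[0,-0.020,0.016],"jaw":1},{"rot":[0,0,0],"travel":[0,-0.024,0.011],"jaw":1},{"rot":[0,0,0],"travel":[0,0,0],"jaw":1},{"rot":[0,0,0],"travel":[-0.08,0,0],"jaw":1},{"rot":[0,0,0],"travel":[-0.12,0,0],"jaw":1},{"rot":[0,0,0],"travel":[-0.12,0,0],"jaw":1},{"rot":[0,0,0],"travel":[0,0,0],"jaw":1},{"rot":[0,0,0],"travel":[0,0,0],"jaw":1}]'
python3 -c "
from h import *
T,im=wsnap('w35');print(T);s=ctrl.get_state();print(s['ft_force'],s['joint_positions'])
snap('scene','s35')
print(T[:3,:3].T@(np.array([.4298,.1166,.2])-T[:3,3])/.3)"
```

```text
time: 36.6
position: [0.6384, -0.0723, 0.1088]
tool_rot: [0.94, 1.353, -0.94]
ft_force: [-0.5, -0.3, -2.6]
grip_width: 0.226
time: 37.4
position: [0.6607, -0.0243, 0.1086]
tool_rot: [0.94, 1.353, -0.939]
ft_force: [-0.4, -0.1, -1.7]
grip_width: 0.225
time: 38.2
position: [0.6907, -0.0678, 0.1089]
tool_rot: [0.94, 1.353, -0.94]
ft_force: [-0.1, 0.1, -1.6]
grip_width: 0.23
time: 39.0
position: [0.6812, -0.0781, 0.206]
tool_rot: [0.94, 1.352, -0.938]
ft_force: [0.2, -0.6, -1.3]
grip_width: 0.224
[[ 0.0059  0.9358  0.3524  0.6812]
 [-0.003   0.3524 -0.9358 -0.0781]
 [-1.      0.0044  0.0049  0.206 ]
 [ 0.      0.      0.      1.    ]]
[-0.0911  1.1579 -2.4444] [ 0.7207  0.5758 -0.9642  1.3564  0.4715  1.4431  0.1375]
[ 0.0129 -0.5557 -0.9028]
```

View pics/w35.png

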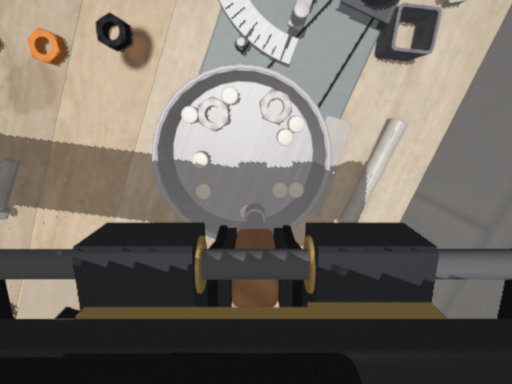

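View pics/s35.png

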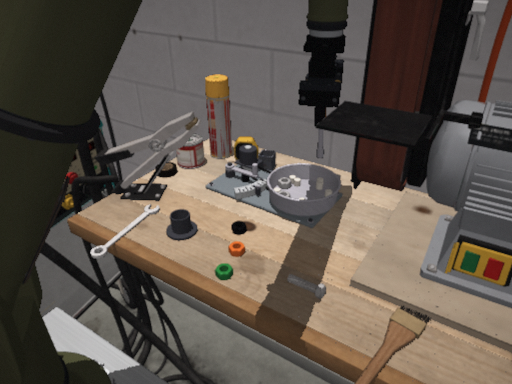

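```bash
python3 -m jog '[{"rot":[0,0,0],"travel":[0,-0.0695,-0.113],"jaw":1},{"rot":[0,0,0],"travel":[0,-0.0695,-0.113],"jaw":1},{"rot":[0,0,0],"travel":[0,-0.0695,-0.113],"jaw":1},{"rot":[0,0,0],"travel":[0,-0.0695,-0.113],"jaw":1},{"rot":[0,0,0],"travel":[0,-0.0695,-0.113],"jaw":1},{"rot":[0,0,0],"travel":[0,-0.0695,-0.113],"jaw":1},{"rot":[0,0,0],"travel":[0,-0.0695,-0.113],"jaw":1},{"rot":[0,0,0],"travel":[0,-0.06,-0.1],"jaw":1}]'; python3 -m jog '[{"rot":[0,0,0],"travel":[0,0,0],"jaw":1},{"rot":[0,0,0],"travel":[0,0,0],"jaw":1}]'; python3 -c "
from h import *
T,im=wsnap('w36');print(T);s=ctrl.get_state();print(s['ft_force'],s['joint_positions'])
print(T[:3,:3].T@(np.array([.4298,.1166,.14])-T[:3,3])/.3)"
```

```text
time: 39.9
position: [0.4308, 0.1148, 0.2013]
tool_rot: [0.939, 1.357, -0.941]
ft_force: [-0.4, 0.2, -1.2]
grip_width: 0.23
time: 40.1
position: [0.4327, 0.1131, 0.2028]
tool_rot: [0.936, 1.35, -0.942]
ft_force: [0.7, -0.3, -2.1]
grip_width: 0.225
[[ 0.0045  0.936   0.352   0.4327]
 [-0.0074  0.352  -0.936   0.1131]
 [-1.      0.0016  0.0086  0.2028]
 [ 0.      0.      0.      1.    ]]
[-0.0979 -0.8337 -1.4632] [ 1.0184 -0.1945 -1.1906  1.9223 -0.1823  1.2935  0.243 ]
[ 0.2092 -0.0052 -0.016 ]
```

View pics/w36.png

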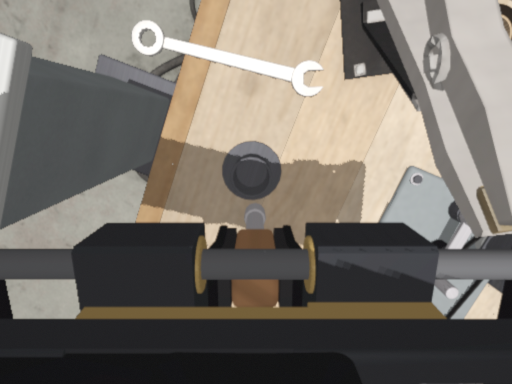

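```bash
python3 -m jog '[{"rot":[0,0.05,0],"travel":[0.07,-0.005,-0.016],"jaw":1},{"rot":[0,0,0],"travel":[0.07,0,0],"jaw":1},{"rot":[0,0,0],"travel":[0.06,0,0],"jaw":1},{"rot":[0,0,0],"travel":[0,0,0],"jaw":1},{"rot":[0,0,0],"travel":[0,0,0],"jaw":1}]'; python3 -c "
from h import *
T,im=wsnap('w37');print(T);s=ctrl.get_state();print(s['ft_force'],s['joint_positions'])
print(T[:3,:3].T@(np.array([.4298,.1166,.089])-T[:3,3])/.3)"
```

```text
time: 40.65
position: [0.4306, 0.1177, 0.1434]
tool_rot: [0.945, 1.36, -0.937]
ft_force: [0.9, 0.6, -1.6]
grip_width: 0.221
[[ 0.0006  0.9363  0.3512  0.4306]
 [ 0.0053  0.3512 -0.9363  0.1177]
 [-1.      0.0024 -0.0048  0.1434]
 [ 0.      0.      0.      1.    ]]
[ 0.0095 -0.5194 -1.86  ] [ 1.0476 -0.078  -1.3016  2.0019 -0.0861  1.1587  0.1398]
[ 0.1812 -0.0044  0.0034]
```

View pics/w37.png

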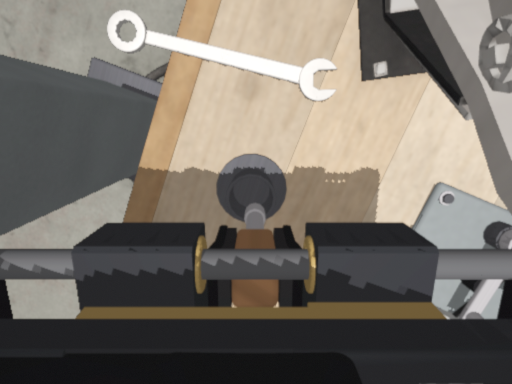

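```bash
python3 -m jog '[{"rot":[1,0,0],"travel":[0,0,0],"jaw":1},{"rot":[1,0,0],"travel":[0,0,0],"jaw":1},{"rot":[1,0,0],"travel":[0,0,0],"jaw":1},{"rot":[1,0,0],"travel":[0,0,0],"jaw":1},{"rot":[0,0,0],"travel":[0,0,0],"jaw":1}]'; python3 -c "
from h import *
T=Rt();print(T);s=ctrl.get_state();print(s['ft_force'],s['joint_positions'])
print(T[:3,:3].T@(np.array([.4298,.1166,.089])-T[:3,3])/.3)"
```

```text
time: 41.2
position: [0.4314, 0.1177, 0.1444]
tool_rot: [1.205, 1.212, -1.198]
ft_force: [-0.3, -0.0, -1.2]
grip_width: 0.226
[[ 0.0041  0.9999  0.0096  0.4314]
 [ 0.0014  0.0096 -1.      0.1177]
 [-1.      0.0041 -0.0014  0.1444]
 [ 0.      0.      0.      1.    ]]
[-0.2644 -0.0307 -1.2293] [ 1.0714 -0.0873 -1.3216  2.0015 -0.0927  1.159  -0.2027]
[ 0.1845 -0.0062  0.0038]
```

```bash
python3 -m jog '[{"rot":[0,0,0],"travel":[0.04,-0.005,0.003],"jaw":1},{"rot":[0,0,0],"travel":[0.05,0,0],"jaw":1},{"rot":[0,0,0],"travel":[0,0,0],"jaw":1},{"rot":[0,0,0],"travel":[0,0,0],"jaw":1}]'; python3 -c "
from h import *
T,im=wsnap('w38');print(T);s=ctrl.get_state();print(s['ft_force'],s['joint_positions'])
print(T[:3,:3].T@(np.array([.4298,.1166,.089])-T[:3,3])/.3)"
```

```text
time: 41.6
position: [0.4292, 0.1173, 0.1169]
tool_rot: [1.203, 1.215, -1.197]
ft_force: [0.1, -0.5, -0.7]
grip_width: 0.226
[[ 0.0022  0.9999  0.012   0.4292]
 [ 0.0026  0.012  -0.9999  0.1173]
 [-1.      0.0023 -0.0026  0.1169]
 [ 0.      0.      0.      1.    ]]
[-0.0954  0.9488 -1.1169] [ 1.0353  0.008  -1.3376  2.0367  0.0076  1.0994 -0.2943]
[0.0929 0.0016 0.0025]
```

View pics/w38.png

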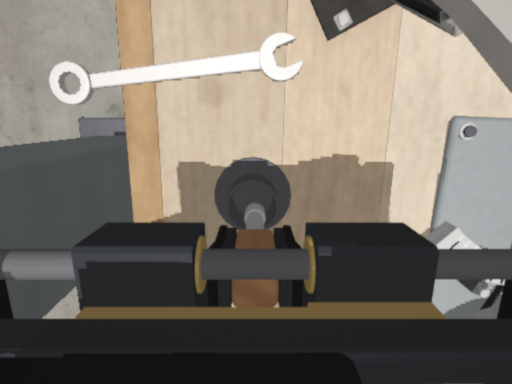

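```bash
python3 -m jog '[{"rot":[0,0,0],"travel":[0.04,0.001,0.002],"jaw":1},{"rot":[0,0,0],"travel":[0.04,0,0],"jaw":1},{"rot":[0,0,0],"travel":[0.01,0,0],"jaw":1},{"rot":[0,0,0],"travel":[0,0,0],"jaw":1},{"rot":[0,0,0],"travel":[0,0,0],"jaw":1}]'; python3 -c "
from h import *
T=Rt();print(T);s=ctrl.get_state();print(s['ft_force'],s['joint_positions'])"
```

```text
time: 42.15
position: [0.43, 0.1165, 0.0902]
tool_rot: [1.204, 1.212, -1.198]
ft_force: [0.1, -0.4, -1.3]
grip_width: 0.226
[[ 0.0036  0.9999  0.0107  0.43  ]
 [ 0.0013  0.0107 -0.9999  0.1165]
 [-1.      0.0037 -0.0012  0.0902]
 [ 0.      0.      0.      1.    ]]
[ 0.1309 -0.3505 -1.3271] [ 0.9753  0.113  -1.3265  2.0653  0.1266  1.0484 -0.402 ]
```

```bash
python3 -m jog '[{"rot":[0,0,0],"travel":[0.005,0,0],"jaw":1},{"rot":[0,0,0],"travel":[0,0,0],"jaw":1},{"rot":[0,0,0],"travel":[0.001,0,0],"jaw":1},{"rot":[0,0,0],"travel":[0,0,0],"jaw":1}]'; python3 -c "
from h import *
T=Rt();print(T[:3,3]);s=ctrl.get_state();print(s['ft_force'],s['joint_positions'])"
```

```text
time: 42.55
position: [0.43, 0.1162, 0.0882]
tool_rot: [1.204, 1.212, -1.199]
ft_force: [-1.5, -1.7, 3.2]
grip_width: 0.226
[0.43   0.1162 0.0882]
[-1.5399 -1.6622  3.2124] [ 0.9698  0.1199 -1.3236  2.0672  0.1348  1.0454 -0.4092]
```

Foot touches the cup floor (3 N, same height as at the pick). Release slowly.

```bash
python3 -m jog '[{"rot":[0,0,0],"travel":[0,0,0],"jaw":0.5},{"rot":[0,0,0],"travel":[0,0,0],"jaw":0.4},{"rot":[0,0,0],"travel":[0,0,0],"jaw":0.2},{"rot":[0,0,0],"travel":[0,0,0],"jaw":0.1},{"rot":[0,0,0],"travel":[0,0,0],"jaw":0},{"rot":[0,0,0],"travel":[0,0,0],"jaw":0},{"rot":[0,0,0],"travel":[0,0,0],"jaw":0}]'; python3 -c "
from h import *
T,im=wsnap('w39');print(T);s=ctrl.get_state();print(s['ft_force'],s['grip_width']*87);snap('scene','s39')
im=cv2.imread('pics/s39.png');crop(im,140,130,240,250,5,'s39c')"
```

```text
time: 43.25
position: [0.4294, 0.1163, 0.0876]
tool_rot: [1.204, 1.213, -1.199]
ft_force: [0.7, 0.8, -0.1]
grip_width: 0.495
[[ 0.0024  0.9999  0.0104  0.4294]
 [ 0.0014  0.0104 -0.9999  0.1163]
 [-1.      0.0024 -0.0014  0.0876]
 [ 0.      0.      0.      1.    ]]
[-0.3716 -0.0778  0.1548] 43.092057172124704
```

View pics/w39.png

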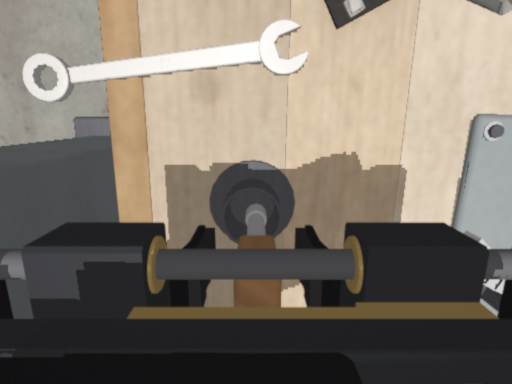

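View pics/s39c.png

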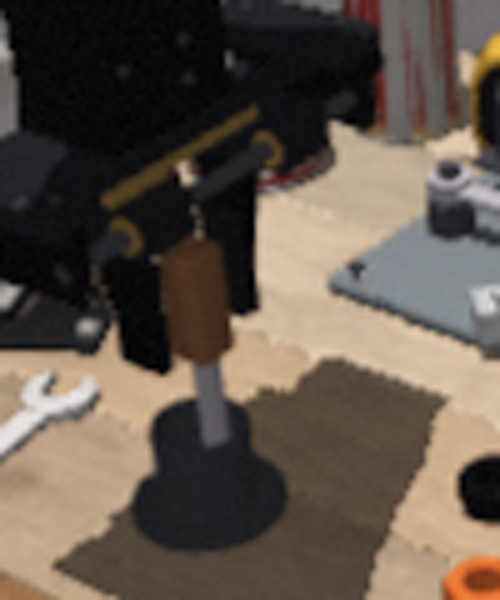

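```bash
python3 -m jog '[{"rot":[0,0,0],"travel":[-0.08,0,0],"jaw":0},{"rot":[0,0,0],"travel":[-0.12,0,0],"jaw":0},{"rot":[0,0,0],"travel":[-0.13,0,0],"jaw":0},{"rot":[0,0,0],"travel":[-0.13,0,0],"jaw":0},{"rot":[0,0,0],"travel":[0,0,0.15],"jaw":0},{"rot":[0,0,0],"travel":[0,0,0.15],"jaw":0},{"rot":[0,0,0],"travel":[0,0,0],"jaw":0},{"rot":[0,0,0],"travel":[0,0,0],"jaw":0}]'; python3 -c "
from h import *
T,im=wsnap('w40');print(T);s=ctrl.get_state();print(s['ft_force'],s['joint_positions']);snap('scene','s40');snap('top','t40')
im=cv2.imread('pics/s40.png');crop(im,150,120,350,310,3.1,'s40c')
im=cv2.imread('pics/w40.png');crop(im,180,0,512,240,2.4,'w40c')"
```

```text
time: 44.15
position: [0.4299, 0.0256, 0.2253]
tool_rot: [1.206, 1.213, -1.201]
ft_force: [-0.3, 0.6, 0.3]
grip_width: 0.5
[[ 0.0021  1.      0.0081  0.4299]
 [ 0.0022  0.0081 -1.      0.0256]
 [-1.      0.0021 -0.0022  0.2253]
 [ 0.      0.      0.      1.    ]]
[ 0.2021  0.9709 -0.5923] [ 1.0355 -0.233  -0.9962  1.9249 -0.2023  1.3474  0.1074]
```

View pics/w40.png

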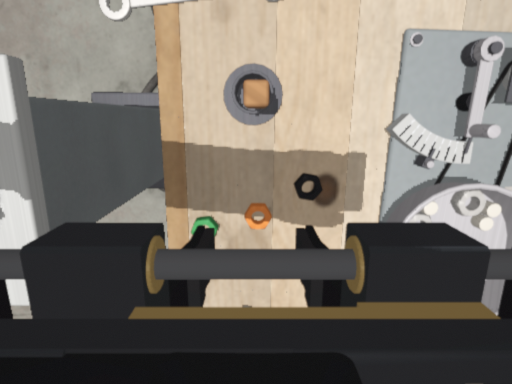

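View pics/s40c.png

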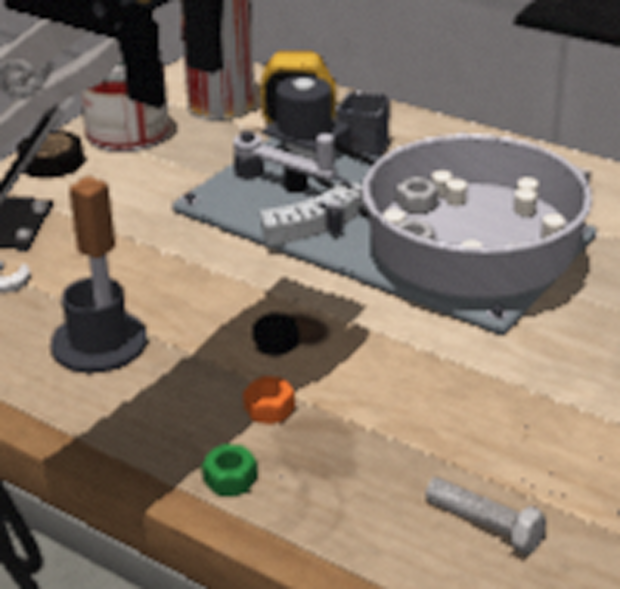

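View pics/t40.png

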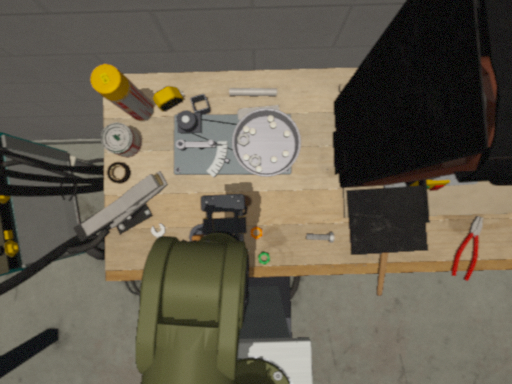

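```bash
python3 -c "
from h import *
print(ctrl.close_job())"
```

```text
the job is handed in; nothing more can be done
None
```

The finisher is ready and the job is handed in, at about 44 s of the 210 s allowed. No verdict was reported.

- **Tensioner:** I pinched the post and led it to about 0.338 rad. The rider measured about 0.342 rad; the measured TCP position and the wrist image put the arm at 0.337 to 0.339. I held it there for over a second and opened the jaws, and the arm returned to its rest angle in the image. The pointer's tip was hidden behind a finger in the wrist camera. The match with the rider therefore rests on the measured angles and the coarse scene view, good to about 0.01 rad.
- **Nuts:** Only two plain steel nuts were on the bench. One was knocked about 3 cm nearer the robot before I reached it, so I found it again and picked it with a tilted tool. Both went into the bowl. The bolt and the coloured nuts were left where they were.
- **Stirring:** I made three full clockwise turns plus about 30° at 3 cm radius, with the foot about 3 mm above the floor. One reading in the first turn showed about 11 N as it pushed a nut. I took this as a nut briefly jamming against the wall or a bead.
- **Stirrer:** It was set down on the cup floor at the height it was picked up from, and released.

The last pictures show the stirrer upright in its cup, both nuts in the bowl, the tensioner at rest and the gripper clear of everything. I counted all nine beads in the wrist view just after stirring.

The top and wrist cameras disagreed by about 5 mm. I worked from the wrist camera and from relative moves.

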